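# Clamp a polymer disc on the infrared sampling station to the click

### The job

Get the blue polymer disc ready for its infrared scan: lift it out of the specimen tray and lay it flat and centred on the station's small round crystal seat, let go of it, then swing the tower arm fully home over it, up to its stop. Then turn the blue clutch cap on top of the tower clockwise until its clutch clicks, stop at that click and let go, because turning on past the click overloads the crystal. Leave everything else where it is.

Things in the scene. Friction and masses are not known exactly. Their poses are not given: they have to be found in the camera images.
- disc_blue: blue moulded polymer disc, 24 mm diameter, 10 mm thick, 30 g; origin at the centre of its underside, z along its axis. Starts in one of the tray's three pockets, standing 8 mm out of the tray's top
- disc_white: white disc of the same size in the tray; stays there
- disc_amber: amber disc of the same size in the tray; stays there
- tray: grey specimen tray, fixed on the worktop, 160 x 50 x 6 mm; three round pockets 2 mm deep, 50 mm apart along its x; origin at the centre of its underside
- seat: crystal seat of the sampling station: dark flat round pad, 36 mm diameter, with the small bright crystal (7 mm) in its middle, where the sample lies. Origin at the centre of its top face, 64 mm above the worktop; z up, x to the back of the station, towards the arm's pivot post. Over 140 N overloads the crystal
- station: infrared sampling station, fixed on the worktop; origin on the worktop straight below the seat, same axes as the seat. Off-white housing, 150 mm wide (y), from x = -70 to +145 mm, 58 mm high; on it a steel plate of 88 x 104 mm, top at 61 mm, round the seat
- pivot_post (a point): point on the axis of the vertical pivot post, 110 mm behind the seat's centre along the seat's +x, 119 mm above the worktop; the aluminium hub round it has 18 mm radius and its top at 138 mm
- tower_arm (a joint): swing angle of the tower arm about the pivot: 0 = home, at its stop, tower straight over the seat; grows as it swings out anticlockwise seen from above (to the seat's -y side); starts at 1.15 to 1.6 rad. Stiff (0.25 N m), stays where it is left. The arm is a bar 25 mm wide, 106 to 132 mm above the worktop. Turning the cap clockwise presses the arm against its stop
- tower_mid (a point): point on the tower's axis, 121 mm above the worktop, 110 mm from the pivot's axis; moves with the arm, its x axis points from the tower to the pivot. The tower is an off-white round drum, 21 mm radius, 100 to 142 mm above the worktop, at the arm's free end; a brass pressure foot sticks out below it, the clutch cap is on top
- cap_centre (a point): point on the tower's axis at mid-height of the dark blue ribbed clutch cap, 160 mm above the worktop; axes as tower_mid (does not turn with the cap). Cap 38 mm diameter, from 147 to 175 mm height, neither rises nor sinks. Clockwise from above lowers the pressure foot 2 mm per rad; its gap over the disc starts anywhere from 1.5 to 5.7 mm: about 2 to 4.2 rad to the click, several grasps
- clutch (a point): underside of the cap, on its axis. The cap runs at about 0.24 N m; when the foot presses, torque rises over about 1.2 rad to 0.44 N m, where the clutch clicks: it gives way and torque falls below 0.2 N m within the next 0.35 rad. The disc is then clamped with about 105 N. Past those 0.35 rad it drives solidly again, adding 100 N per rad. Let go, the cap springs back up to 0.5 rad; the screw holds
- vial_1: screw vial, 22 mm diameter, 47 mm high, standing at the right; bystander
- vial_3: screw vial, 22 mm diameter, 47 mm high, standing at the right; bystander
- petri_dish_a: petri dish, 60 mm diameter, behind the tray; bystander
- tweezers: tweezers, 125 mm long, lying left of the tray; bystander
- lens_spray: spray bottle, 31 mm diameter, 104 mm high, behind the station; bystander

How it is judged:
By the outcome, as a careful person would: the job done as asked, in the order asked, and still so for the second after the job is handed in, with the robot touching nothing.
It also fails if it takes over 72 s, if anything falls off the work surface, if the arm or the gripper's body presses on something with over 40 N, if the wrist force passes 120 N, or if a joint passes its speed limit or range.

### The arm

A 6-joint arm with a two-finger parallel gripper is mounted at the origin on a cart in front of the work surface, level with it; the furniture and walls round the work are solid. World frame = base frame: x ahead of the robot, y to its left, z up, the work surface at z = 0. Lengths are in mm, angles in rad, forces in N, time in s.
With the tool pointing down it reaches from about 350 to 775 mm from the base axis. Payload 7.3 kg.
Tool frame: the origin (TCP) lies at the very end of the fingers, on their centre line; the grasp point (between the pads) lies 19 mm behind it (bot.grasp_offset is the distance from the TCP to the grasp point, in mm); z points along the fingers, y is the direction in which the jaws open and shut (so a half turn about z gives the same grasp; the last joint's range is limited). The gripper opens to 92 mm and grips with 3 to 60 N. Pads are 19 mm wide; open, the fingers measure 130 mm over their backs; the gripper's body (75 mm by 190 mm) begins 47 mm behind the grasp point.
Start: joints at [-1.45, 0.342, 1.524, -0, 1.275, -0.146], TCP at [138.436, -506.439, 226.741] pointing down, gripper open.
Joint ranges: [-2.53, 2.53], [-0.77, 2.02], [0.04, 2.7], [-1, 4.14], [0.28, 2.66], [-3.11, 3.11]. Speed limits (rad/s): [2.57, 2.57, 3.14, 3.14, 3.14, 3.14].

### API

Orientations are given as [roll, pitch, yaw] about the fixed x, y, z axes, in that order (R = Rz(yaw) Ry(pitch) Rx(roll)).
In Python, from plant import bot gives the robot as it stands.
- The arm moves only by the tool servo_tool, never from a script. Its arguments are lists of equal length, an entry for each row: "angular": the turn, a rotation vector about the world's x, y, z in degrees, a list of three; "slide": the shift along the world's x, y, z in mm, a list of three; "grip": the opening, from -1 (shut) to 1 (fully open), so that 0 is half open. In form: {"angular": [[ax, ay, az], ...], "slide": [[dx, dy, dz], ...], "grip": [grip, ...]}. A call has 1 to 10 rows; each row is the pose to reach, as a shift and turn from the pose commanded when the call began; what a row does not reach only later rows make up. A row lasts 1/12 s, in which the tool goes at most 41.7 mm and 7.16 degrees, less where a joint would pass 70% of its speed; a pose out of reach is approached as far as the arm can. A call with a gripper value outside its range is refused whole. The fingers move at their own pace and stop on an object; the grip force is fixed at half the most. Time passes only in rows, so rows that repeat a pose let the fingers close. It gives the time, the measured TCP pose, the force and the opening at its end, in the units of the state.
- bot.get_obs(): the state, without advancing time (a new reading comes with each control period).
- bot.capture(name): name is "scene" or "top" or "wrist"; returns a dict with "img" (480x640x3 uint8, blue, green, red), "range_z" (480x640 float32, mm along the optical axis (not along the pixel's ray), 0 where there is no reading), "fov_y" (degrees; the focal length in pixels is half the picture's height over the tangent of half this angle, whatever the lens; pixels are square), "cx", "cy" (the principal point, pixels), "R" (3x3) and "t" (3): a world point X has camera coordinates R X + t; the wrist camera has in their place "T_tool_cam" (4x4, takes a point from camera to tool coordinates, whose origin is the TCP and whose axes are the flange's). Camera axes: x right, y down, z forward; pixel columns grow to the right and rows downward; lengths in mm; the calibration is good to about 2 mm. A picture is of the moment at which its call begins: read the wrist's pose just before it.
- bot.close_job(): hands the job in, once; it reports no verdict.
The state is a dict: "time": time; "joint_positions": joint angles; "dq": joint speeds; "tau": joint torques, N m; "tool_pos": TCP position; "tcp_rot": TCP orientation; "contact_force": force on the tool from outside, world axes, zero at the start; "moment": the same for the moment, N m; "grip_width": finger opening in mm.
Only numpy, scipy, OpenCV 4.12 (cv2) and the standard library are available. Lean on these libraries where they do the work, as an engineer would, in place of code of your own. Each camera call takes 0.05 s, during which the arm holds its last target.

## Working session

There is one attempt and no reset: what is moved stays moved. The work goes in short steps, Python scripts to look and compute and a tool call to move; the robot and the scene stay as the last step left them, time stands still between calls to the robot, and variables do not carry over. Pictures are saved under pics/ and viewed, and the job is handed in when it is done.

Besides the shell and the picture viewer there is one more tool, called after "Request:" as name(argument=value, ...), one argument or row to a line, values as JSON. servo_tool: Moves the arm, as the interface text tells. Its arguments: {"type":"object","properties":{"angular":{"type":"array","items":{"type":"array","items":{"type":"number"}}},"slide":{"type":"array","items":{"type":"array","items":{"type":"number"}}},"grip":{"type":"array","items":{"type":"number"}}},"required":["angular","slide","grip"]}

```bash
mkdir -p pics; ls; python3 - <<'E'
from plant import bot
import cv2
o=bot.get_obs(); print(o)
for n in ("scene","top","wrist"):
    c=bot.capture(n); cv2.imwrite(f"pics/{n}0.png",c["img"]); print(n,{k:v for k,v in c.items() if k not in("img","range_z")})
print(bot.grasp_offset)
E
```

```text
pics
{'time': 0.0, 'joint_positions': array([-1.44998501e+00,  3.42725985e-01,  1.52500475e+00,  8.67165426e-06,
        1.27542502e+00, -1.45963870e-01]), 'dq': array([ 0.0013129 , -0.00118912,  0.00012044,  0.00050522,  0.00025732,
        0.00032545]), 'tau': array([ 1.94238901e-04, -4.31236589e+01, -2.44219226e+01,  7.18345447e-02,
        5.58101234e-02, -1.35846203e-04]), 'tool_pos': array([ 138.39402105, -506.00599059,  226.04756675]), 'tcp_rot': array([-3.14004738e+00, -2.35550320e-04,  2.66772475e-01]), 'contact_force': array([-0.67596282,  0.32360245, -0.11046207]), 'moment': array([0.00953013, 0.05105648, 0.01857556]), 'grip_width': 91.77044424022111}
scene {'fov_y': 46.87880077701744, 'cx': 319.2462986353266, 'cy': 234.810249288721, 'R': array([[-0.52207066, -0.85279911, -0.01326266],
       [-0.47359021,  0.30278714, -0.82706243],
       [ 0.70933387, -0.42550397, -0.56195359]]), 't': array([338.54160797, 363.29657191, 860.94473918])}
top {'fov_y': 43.58166271879429, 'cx': 318.49218200138534, 'cy': 239.31241124602886, 'R': array([[-0.01550475, -0.99987747,  0.00215505],
       [-0.99394528,  0.01517822, -0.10882276],
       [ 0.10877671, -0.00382928, -0.99405883]]), 't': array([  25.22526558,  600.76540402, 1668.78663941])}
wrist {'fov_y': 62.194318310861334, 'cx': 316.6721248895119, 'cy': 240.07328630423905, 'T_tool_cam': array([[ 5.78550550e-04, -9.69025724e-01, -2.46959131e-01,
         6.62046207e+01],
       [ 9.99999778e-01,  4.78777309e-04,  4.64056108e-04,
        -4.77251381e-01],
       [-3.31443877e-04, -2.46959345e-01,  9.69025785e-01,
        -1.58082600e+02],
       [ 0.00000000e+00,  0.00000000e+00,  0.00000000e+00,
         1.00000000e+00]])}
18.8
```

View pics/scene0.png

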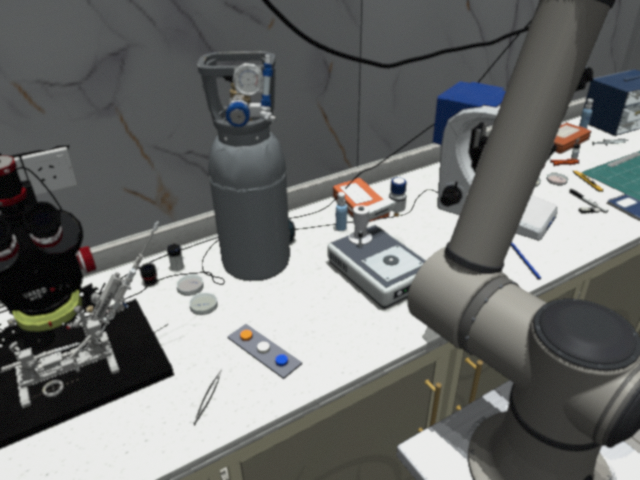

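View pics/top0.png

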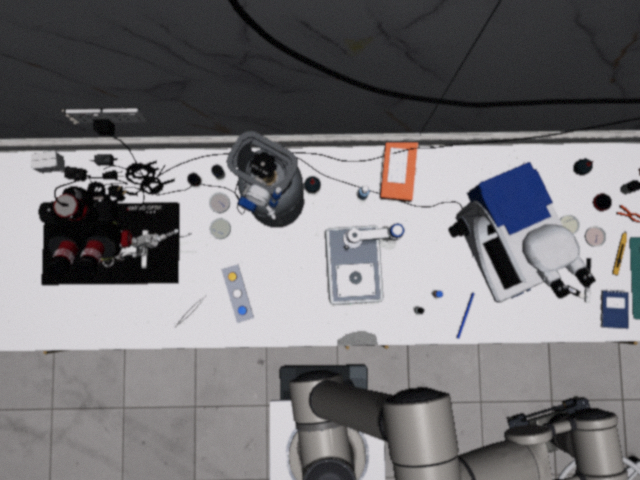

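View pics/wrist0.png

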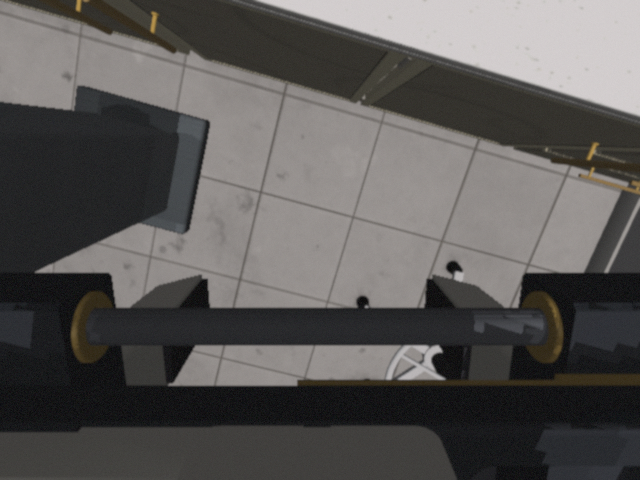

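The scene view shows the tray discs at about (246,334) amber, (263,346) white and (282,360) blue, with the station at (380,262). In the top view, blue is at (242,310), the seat at (355,278), the hub at (352,237) and the cap at (396,230). Next I'll measure these.

```bash
cat > h.py <<'E'
import numpy as np, cv2
from scipy.spatial.transform import Rotation as Ro
from plant import bot
def cam(c,o=None):
    f=240/np.tan(np.radians(c["fov_y"]/2)); K=np.array([[f,0,c["cx"]],[0,f,c["cy"]],[0,0,1]])
    if "R" in c: return K,c["R"],c["t"]
    T=np.eye(4);T[:3,:3]=Ro.from_euler('xyz',o["tcp_rot"]).as_matrix();T[:3,3]=o["tool_pos"]
    M=np.linalg.inv(T@c["T_tool_cam"]); return K,M[:3,:3],M[:3,3]
def ray(K,R,t,p,z):
    p=np.asarray(p,float); d=R.T@np.linalg.inv(K)@np.array([p[0],p[1],1]); C=-R.T@t
    return C+d*(z-C[2])/d[2]
def proj(K,R,t,X):
    q=K@(R@np.asarray(X,float)+t); return q[:2]/q[2]
def blobs(m,amin=20):
    n,l,s,c=cv2.connectedComponentsWithStats(m.astype(np.uint8)); return [(c[i].round(1),s[i,4],s[i,:4]) for i in range(1,n) if s[i,4]>=amin]
E
python3 - <<'E'
from h import *
for n,win in (("top",(180,200,440,330)),("scene",(180,160,440,400))):
    c=bot.capture(n);K,R,t=cam(c);im=c["img"];hsv=cv2.cvtColor(im,cv2.COLOR_BGR2HSV)
    m=(hsv[...,0]>100)&(hsv[...,0]<130)&(hsv[...,1]>120)
    mm=np.zeros_like(m);x0,y0,x1,y1=win;mm[y0:y1,x0:x1]=1
    print(n,K[0,0])
    for b in blobs(m&mm,15): print('blue',b,ray(K,R,t,b[0],14).round(1),ray(K,R,t,b[0],174).round(1))
    m=(hsv[...,0]>8)&(hsv[...,0]<28)&(hsv[...,1]>120)
    for b in blobs(m&mm,15): print('amb',b,ray(K,R,t,b[0],14).round(1))
    if n=="top":
        cv2.imwrite("pics/topcrop.png",cv2.resize(im[210:330,200:420],None,fx=3.6,fy=3.6,interpolation=cv2.INTER_CUBIC))
        print('seat',ray(K,R,t,(355,278),64),'hub',ray(K,R,t,(352,237),138))
    else: cv2.imwrite("pics/scenecrop.png",cv2.resize(im[190:390,220:440],None,fx=3,fy=3,interpolation=cv2.INTER_CUBIC)); print('seat',ray(K,R,t,(390,260),64))
E
```

```text
top 600.3213926155917
blue (array([247.5, 204.6]), np.int32(126), array([239, 200,  17,  12], dtype=int32)) [706.9 219.   14. ] [679.7 200.6 174. ]
blue (array([273.1, 203.2]), np.int32(32), array([270, 200,   8,   7], dtype=int32)) [709.9 145.2  14. ] [682.4 133.7 174. ]
blue (array([392.1, 232.5]), np.int32(15), array([390, 228,   7,   9], dtype=int32)) [ 619.6 -195.6   14. ] [ 600.5 -175.2  174. ]
blue (array([437.7, 293.5]), np.int32(20), array([436, 291,   4,   6], dtype=int32)) [ 443.2 -320.1   14. ] [ 440.7 -288.   174. ]
blue (array([241.7, 309.8]), np.int32(51), array([238, 306,   8,   8], dtype=int32)) [405.9 236.2  14. ] [406.8 216.2 174. ]
amb (array([232. , 276.2]), np.int32(40), array([229, 273,   7,   7], dtype=int32)) [501.3 263.7  14. ]
seat [488.60762187 -83.09056109  64.        ] hub [594.39133087 -72.81544161 138.        ]
scene 553.5625685712005
blue (array([397.8, 188.2]), np.int32(103), array([392, 183,  13,  11], dtype=int32)) [ 796.5 -351.7   14. ] [ 577.9 -166.5  174. ]
blue (array([281.2, 359.6]), np.int32(117), array([275, 354,  13,  12], dtype=int32)) [399.9 235.5  14. ] [263.2 299.4 174. ]
amb (array([359.9, 189.8]), np.int32(266), array([334, 178,  47,  27], dtype=int32)) [ 847.1 -256.4   14. ]
amb (array([349.2, 201.5]), np.int32(53), array([345, 196,  11,  11], dtype=int32)) [ 810.  -194.9   14. ]
amb (array([245.9, 334.5]), np.int32(93), array([241, 330,  11,  10], dtype=int32)) [495.5 263.2  14. ]
amb (array([431.4, 385.5]), np.int32(40), array([426, 381,  13,  10], dtype=int32)) [203.7  39.   14. ]
seat [486.69988826 -82.62619795  64.        ]
```

View pics/topcrop.png

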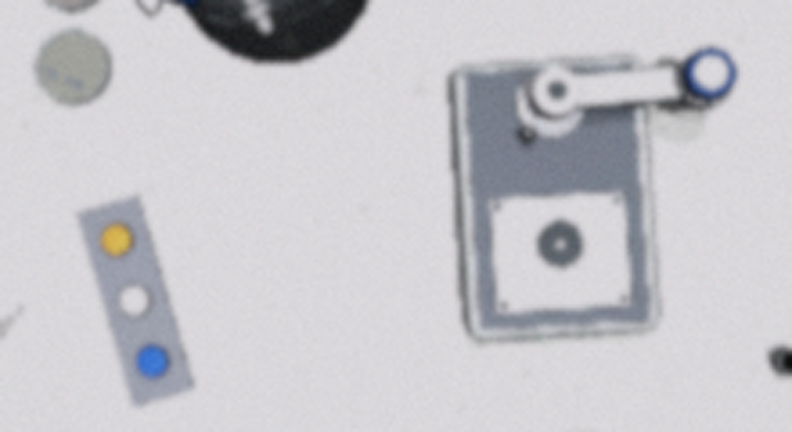

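View pics/scenecrop.png

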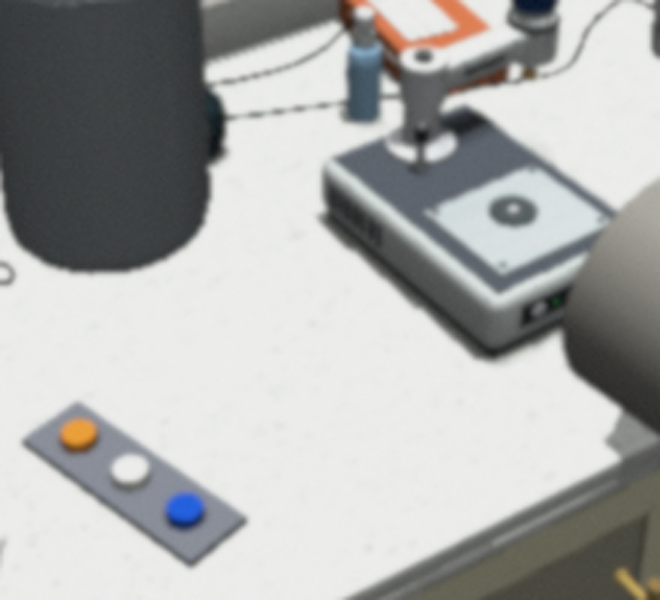

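Both views put the blue disc near (403,236), with the tray at about 16° yaw. I'll refine with the wrist camera, looking at the seat first on the way past.

Request:
servo_tool(
  angular=[
    [0, 0, 0],
    [0, 0, 0],
    [0, 0, 0],
    [0, 0, 0],
    [0, 0, 0],
    [0, 0, 0],
    [0, 0, 0],
    [0, 0, 0],
    [0, 0, 0],
    [0, 0, 0],
  ],
  slide=[
    [280, 250, 20],
    [280, 250, 20],
    [280, 250, 20],
    [280, 250, 20],
    [280, 250, 20],
    [280, 250, 20],
    [280, 250, 20],
    [280, 250, 20],
    [280, 250, 20],
    [280, 250, 20],
  ],
  grip=[0, 0, 0, 0, 0, 0, 0, 0, 0, 0],
)

```text
time: 1.08
tool_pos: [422.7, -251.7, 247.2]
tcp_rot: [-3.141, -0.003, 0.273]
contact_force: [-0.7, 1.4, -0.1]
grip_width: 45.8
```

Request:
servo_tool(
  angular=[
    [0, 0, 0],
    [0, 0, 0],
    [0, 0, 0],
    [0, 0, 0],
    [0, 0, 0],
    [0, 0, 0],
  ],
  slide=[
    [-10, 166, 0],
    [-10, 166, 0],
    [-10, 166, 0],
    [-10, 166, 0],
    [-10, 166, 0],
    [-10, 166, 0],
  ],
  grip=[0, 0, 0, 0, 0, 0],
)

```text
time: 1.58
tool_pos: [408.2, -88.9, 247.0]
tcp_rot: [3.141, -0.0, 0.271]
contact_force: [-0.4, -1.2, 0.4]
grip_width: 45.6
```

```bash
python3 - <<'E'
from h import *
o=bot.get_obs();print(o['time'],o['tool_pos'],o['tcp_rot'],o['grip_width'],o['dq'].round(3))
c=bot.capture("wrist");cv2.imwrite("pics/w1.png",c["img"]);np.savez("w1.npz",img=c["img"],z=c["range_z"],pos=o['tool_pos'],rot=o['tcp_rot'])
K,R,t=cam(c,o); print(ray(K,R,t,(320,150),64))
E
```

```text
1.5833 [408.17614423 -88.9425474  247.00858124] [ 3.14100269e+00 -3.01962711e-04  2.70907180e-01] 45.62142212771101 [-0.063  0.023 -0.03  -0.013 -0.005 -0.017]
[463.85089179 -76.109133    64.        ]
```

View pics/w1.png

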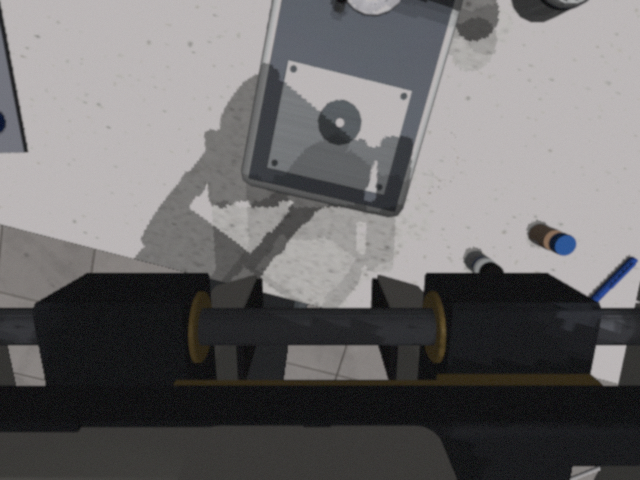

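The wrist view shows the seat and its bright crystal at (340,122), and the plate screws at (293,69), (404,96), (274,162) and (380,187).

```bash
python3 - <<'E'
from h import *
d=np.load("w1.npz");c=bot.capture("wrist");o=dict(tool_pos=d['pos'],tcp_rot=d['rot']);K,R,t=cam(c,o)
g=cv2.cvtColor(d['img'],cv2.COLOR_BGR2GRAY)
w=g[90:155,308:373]; print(w[32,::4])
cr=blobs((g[110:136,326:356]>150),10); print(cr)
p=cr[0][0]+[326,110]; print(p,ray(K,R,t,p,64))
P=[ray(K,R,t,q,61)[:2] for q in ((293,69),(404,96),(274,162),(380,187))]
P=np.array(P);print(P.mean(0)); 
for a,b in ((2,0),(3,1)): v=P[a]-P[b];v=-v;print('x',np.degrees(np.arctan2(v[1],v[0])),np.hypot(*v))
for a,b in ((0,1),(2,3)): v=P[a]-P[b];print('y',np.degrees(np.arctan2(-v[0],v[1])),np.hypot(*v))
E
```

```text
[121 121 118  56  54  57  78 165 183 129  92  92  91 107 184 184 185]
[(array([13.5, 12.3]), np.int32(51), array([10,  9,  8,  8], dtype=int32))]
[339.5 122.3] [489.55903096 -85.55756166  64.        ]
[483.54678684 -86.09432745]
x 2.3678546171709893 75.5067656694332
x 2.8721397200042946 76.07578010855268
y 2.7731625340270307 92.70653898530662
y 2.422913762697447 93.37382997015018
```

Request:
servo_tool(
  angular=[
    [0, 0, 0],
    [0, 0, 0],
    [0, 0, 0],
    [0, 0, 0],
    [0, 0, 0],
    [0, 0, 0],
    [0, 0, 0],
    [0, 0, 0],
    [0, 0, 0],
    [0, 0, 0],
  ],
  slide=[
    [-40, 310, -20],
    [-40, 310, -20],
    [-40, 310, -20],
    [-40, 310, -20],
    [-40, 310, -20],
    [-40, 310, -20],
    [-40, 310, -20],
    [-40, 310, -20],
    [-40, 310, -20],
    [-40, 310, -20],
  ],
  grip=[0, 0, 0, 0, 0, 0, 0, 0, 0, 0],
)

```text
time: 2.52
tool_pos: [369.1, 219.2, 226.3]
tcp_rot: [3.141, 0.001, 0.267]
contact_force: [1.0, -0.2, -0.1]
grip_width: 45.8
```

```bash
python3 - <<'E'
from h import *
o=bot.get_obs();print(o['time'],o['tool_pos'],o['tcp_rot'],o['grip_width'])
c=bot.capture("wrist");im=c["img"];cv2.imwrite("pics/w2.png",im)
K,R,t=cam(c,o);hsv=cv2.cvtColor(im,cv2.COLOR_BGR2HSV)
m=(hsv[...,0]>100)&(hsv[...,0]<130)&(hsv[...,1]>120)
for b in blobs(m,100): print('blue',b,ray(K,R,t,b[0],13).round(1))
m=(hsv[...,0]>8)&(hsv[...,0]<28)&(hsv[...,1]>120)
for b in blobs(m,100): print('amb',b,ray(K,R,t,b[0],13).round(1))
E
```

```text
2.5167 [369.12429805 219.24043012 226.31472714] [3.14092456e+00 7.67504566e-04 2.67393321e-01] 45.83534791899466
blue (array([310.9, 169.7]), np.int32(509), array([299, 157,  25,  26], dtype=int32)) [404.6 234.7  13. ]
amb (array([308.6,  52.2]), np.int32(632), array([295,  38,  28,  30], dtype=int32)) [500.4 262.7  13. ]
amb (array([196., 327.]), np.int32(673), array([187, 291,  24,  72], dtype=int32)) [220.7 306.3  13. ]
amb (array([437.3, 327.5]), np.int32(653), array([424, 291,  23,  72], dtype=int32)) [285.2  68.7  13. ]
amb (array([508. , 379.7]), np.int32(1280), array([405, 373, 195,  14], dtype=int32)) [247.9 -23.9  13. ]
amb (array([204.6, 382.6]), np.int32(197), array([175, 379,  63,   7], dtype=int32)) [159.7 285.1  13. ]
amb (array([327.6, 382.6]), np.int32(163), array([299, 380,  57,   6], dtype=int32)) [194.1 159.3  13. ]
```

View pics/w2.png

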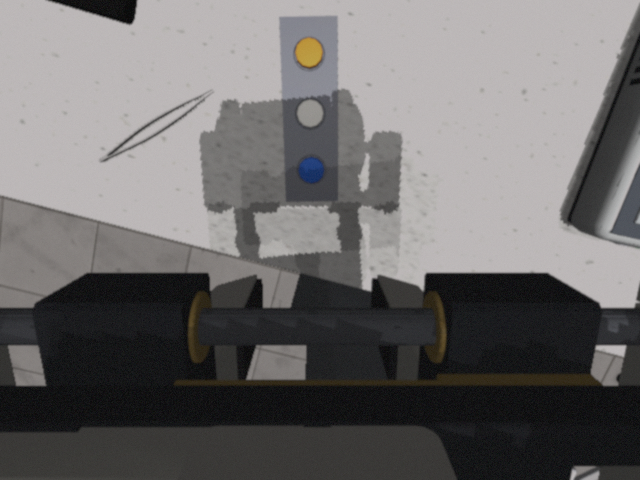

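Blue is at (311,170), which is (404.6, 234.7) in the world, with white and amber behind it along 16.3° yaw. I'm going down over it.

Request:
servo_tool(
  angular=[
    [0, 0, 1],
    [0, 0, 1],
    [0, 0, 1],
    [0, 0, 1],
    [0, 0, 1],
    [0, 0, 1],
    [0, 0, 1],
    [0, 0, 1],
  ],
  slide=[
    [36, 15, -40],
    [36, 15, -80],
    [36, 15, -120],
    [36, 15, -160],
    [36, 15, -185],
    [36, 15, -195],
    [36, 15, -200],
    [36, 15, -200],
  ],
  grip=[0, 0, 0, 0, 0, 0, 0, 0],
)

```text
time: 3.23
tool_pos: [404.9, 232.9, 26.0]
tcp_rot: [3.141, 0.002, 0.282]
contact_force: [0.4, -0.5, 0.3]
grip_width: 45.9
```

```bash
python3 - <<'E'
from h import *
o=bot.get_obs();print(o['time'],o['tool_pos'],o['tcp_rot'],o['grip_width'])
c=bot.capture("wrist");im=c["img"];cv2.imwrite("pics/w3.png",im)
K,R,t=cam(c,o); print(proj(K,R,t,(404.6,234.7,14)))
E
```

```text
3.2333 [404.92167401 232.85079442  25.98159198] [3.14113912e+00 1.80122509e-03 2.81519470e-01] 45.884808684648114
[313.39685546 288.28247996]
```

View pics/w3.png

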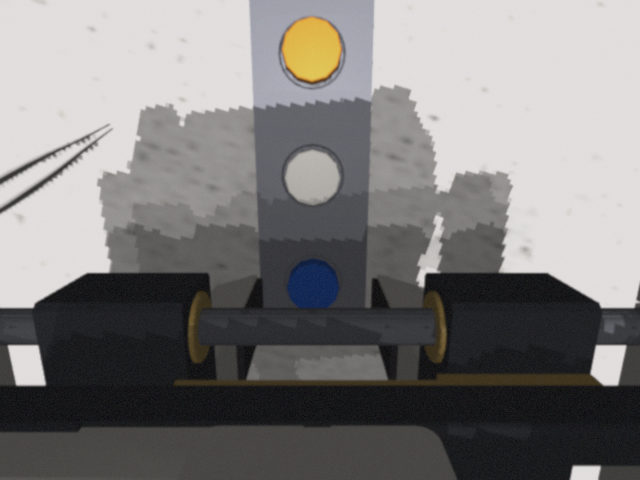

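The disc at (313,286) lies midway between the pads, where it was predicted. I'll descend, close and lift.

Request:
servo_tool(
  angular=[
    [0, 0, 0],
    [0, 0, 0],
    [0, 0, 0],
    [0, 0, 0],
    [0, 0, 0],
    [0, 0, 0],
    [0, 0, 0],
    [0, 0, 0],
    [0, 0, 0],
    [0, 0, 0],
  ],
  slide=[
    [0, 1, -9],
    [0, 1, -15],
    [0, 1, -18],
    [0, 1, -18],
    [0, 1, -18],
    [0, 1, -18],
    [0, 1, -18],
    [0, 1, -18],
    [0, 1, -18],
    [0, 1, -18],
  ],
  grip=[0, 0, 0, 0, -0.6, -0.8, -0.8, -0.8, -0.8, -0.8],
)

```text
time: 4.12
tool_pos: [404.6, 235.7, 9.0]
tcp_rot: [3.142, -0.0, 0.284]
contact_force: [-0.7, 0.6, 2.9]
grip_width: 22.1
```

Request:
servo_tool(
  angular=[
    [0, 0, 0],
    [0, 0, 0],
    [0, 0, 0],
    [0, 0, 0],
    [0, 0, 0],
    [0, 0, 0],
    [0, 0, 0],
    [0, 0, 0],
    [0, 0, 0],
  ],
  slide=[
    [0, 0, 0],
    [0, 0, 0],
    [0, 0, 5],
    [0, 0, 15],
    [0, 0, 40],
    [0, 0, 70],
    [0, 0, 100],
    [0, 0, 120],
    [0, 0, 120],
  ],
  grip=[-1, -1, -1, -1, -1, -1, -1, -1, -1],
)

```text
time: 4.87
tool_pos: [406.6, 236.4, 132.9]
tcp_rot: [-3.141, -0.008, 0.284]
contact_force: [1.2, -0.1, -0.9]
grip_width: 22.7
```

```bash
python3 - <<'E'
from h import *
o=bot.get_obs();print(o['time'],o['tool_pos'],o['tcp_rot'],o['grip_width'],o['contact_force'])
c=bot.capture("wrist");im=c["img"];cv2.imwrite("pics/w4.png",im)
E
```

```text
4.8667 [406.61369297 236.43856842 132.93517047] [-3.14106202 -0.00784285  0.28434269] 22.73095953024373 [ 1.21375855 -0.11112822 -0.87854375]
```

View pics/w4.png

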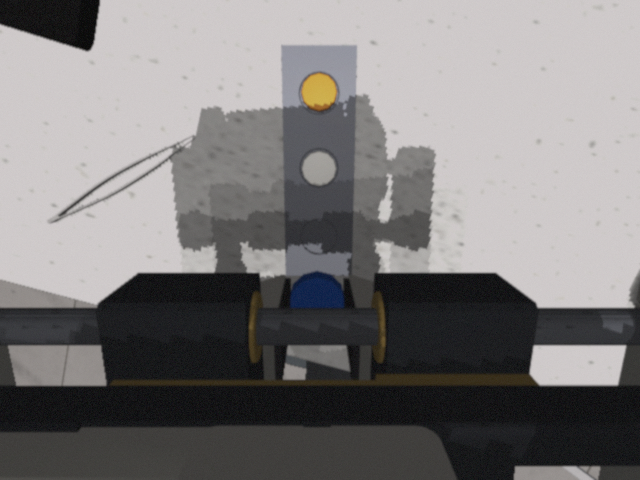

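The disc is held: the white and amber discs remain in the tray, the front pocket is empty, and the disc's front edge is near (317,272). I'll work out where it sits in the grip.

```bash
python3 - <<'E'
from h import *
c=bot.capture("wrist");im=c["img"]
o=dict(tool_pos=np.zeros(3),tcp_rot=np.zeros(3));K,R,t=cam(c,o)  # tool frame
hsv=cv2.cvtColor(im,cv2.COLOR_BGR2HSV)
m=(hsv[...,0]>100)&(hsv[...,0]<130)&(hsv[...,1]>120)
bl=[b for b in blobs(m,200) if 250<b[0][1]<340];print(bl)
mm=np.zeros_like(m);x,y,w,h=bl[0][2];mm[y:y+h,x:x+w]=m[y:y+h,x:x+w]
ys=[];pts=[]
for u in range(x+2,x+w-2,2):
    v=np.where(mm[:,u])[0].min(); pts.append(ray(K,R,t,(u,v-.5),-5)[:2])
P=np.array(pts);A=np.c_[2*P,np.ones(len(P))];s=np.linalg.lstsq(A,(P**2).sum(1),rcond=None)[0]
print(s[:2],np.sqrt(s[2]+s[0]**2+s[1]**2)); print(P[::4].round(1))
from scipy.optimize import least_squares
print(least_squares(lambda q:np.hypot(*(P-q).T)-12,[0,0]).x)
for n in("top",):
    c=bot.capture(n);cv2.imwrite("pics/top1.png",cv2.resize(c["img"][210:330,200:420],None,fx=3.6,fy=3.6,interpolation=cv2.INTER_CUBIC))
E
```

```text
[(array([316.6, 292.2]), np.int32(1617), array([289, 272,  56,  37], dtype=int32))]
[ 2.99249361 -0.41327353] 10.752743907696264
[[  5.8 -10.9]
 [ 11.1  -7.6]
 [ 12.8  -4.3]
 [ 13.6  -1.1]
 [ 13.2   2.2]
 [ 12.3   5.4]
 [  8.9   8.7]]
[ 1.53249142 -0.35996118]
```

Request:
servo_tool(
  angular=[
    [0, 0, -4],
    [0, 0, -8],
    [0, 0, -13.5],
    [0, 0, -13.5],
    [0, 0, -13.5],
    [0, 0, -13.5],
    [0, 0, -13.5],
    [0, 0, -13.5],
    [0, 0, -13.5],
    [0, 0, -13.5],
  ],
  slide=[
    [0, -30, 30],
    [5, -60, 60],
    [10, -100, 80],
    [16, -140, 80],
    [16, -180, 80],
    [16, -220, 80],
    [16, -260, 80],
    [16, -300, 80],
    [16, -322, 80],
    [16, -322, 80],
  ],
  grip=[-1, -1, -1, -1, -1, -1, -1, -1, -1, -1],
)

```text
time: 5.85
tool_pos: [419.8, -90.2, 207.1]
tcp_rot: [3.141, 0.003, 0.044]
contact_force: [0.4, -0.1, -0.9]
grip_width: 22.2
```

Request:
servo_tool(
  angular=[
    [0, 0, 0],
    [0, 0, 0],
    [0, 0, 0],
  ],
  slide=[
    [0, 0, 0],
    [0, 0, 0],
    [0, 0, 0],
  ],
  grip=[-1, -1, -1],
)

```text
time: 6.1
tool_pos: [420.0, -85.4, 208.0]
tcp_rot: [-3.141, 0.002, 0.05]
contact_force: [-0.8, -0.6, -0.2]
grip_width: 22.2
```

```bash
python3 - <<'E'
from h import *
o=bot.get_obs();print(o['time'],o['tool_pos'],o['tcp_rot'],o['grip_width'],o['dq'].round(3))
c=bot.capture("wrist");o2=bot.get_obs();print(o2['tool_pos'])
im=c["img"];cv2.imwrite("pics/w5.png",im);np.savez("w5.npz",img=im,pos=o['tool_pos'],rot=o['tcp_rot'])
K,R,t=cam(c,o);print(proj(K,R,t,(489.6,-85.6,64)))
g=cv2.cvtColor(im,cv2.COLOR_BGR2GRAY)
u,v=proj(K,R,t,(489.6,-85.6,64)).astype(int)
w=g[v-14:v+15,u-14:u+15];print(w[14]);
for b in blobs(w>(int(w.max())+int(np.median(w)))/2,8): p=b[0]+[u-14,v-14];print(b,p,ray(K,R,t,p,64))
E
```

```text
6.1 [420.04953753 -85.37350106 208.03838825] [-3.14069832e+00  1.60525147e-03  4.98853427e-02] 22.242666496807825 [ 0.01  -0.005 -0.005  0.001  0.001 -0.002]
[420.20209432 -85.32731733 208.25027125]
[322.43698262 133.65558188]
[ 49  53  51  50  52  48  52  51  65  99 123 130 131 131 135 146 152 147
 122  86  65  60  60  59  61  60  60  59  68]
(array([13.7, 14.4]), np.int32(69), array([10, 10,  9, 10], dtype=int32)) [321.7 133.4] [489.75351891 -85.05057165  64.        ]
```

View pics/w5.png

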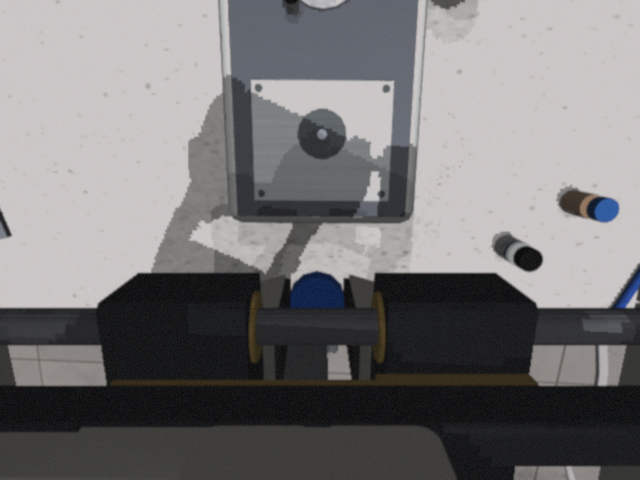

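The seat at (322,133) confirms (489.7, -85.2), and the station is square in the image. I'll approach to about 20 mm above it and compare disc and seat directly.

Request:
servo_tool(
  angular=[
    [0, 0, 0],
    [0, 0, 0],
    [0, 0, 0],
    [0, 0, 0],
    [0, 0, 0],
    [0, 0, 0],
    [0, 0, 0],
    [0, 0, 0],
  ],
  slide=[
    [20, 0, -30],
    [40, 0, -60],
    [60, 0, -85],
    [68.5, 0.3, -105],
    [68.5, 0.3, -117],
    [68.5, 0.3, -117],
    [68.5, 0.3, -117],
    [68.5, 0.3, -117],
  ],
  grip=[-1, -1, -1, -1, -1, -1, -1, -1],
)

```text
time: 6.82
tool_pos: [489.3, -85.7, 92.6]
tcp_rot: [3.141, -0.001, 0.05]
contact_force: [0.4, -0.2, -0.3]
grip_width: 22.1
```

```bash
python3 - <<'E'
from h import *
o=bot.get_obs();print(o['time'],o['tool_pos'],o['tcp_rot'],o['grip_width'],o['dq'].round(3))
c=bot.capture("wrist");im=c["img"];cv2.imwrite("pics/w6.png",im);np.savez("w6.npz",img=im,pos=o['tool_pos'],rot=o['tcp_rot'])
K,R,t=cam(c,o);print(proj(K,R,t,(489.7,-85.2,64)))
cv2.imwrite("pics/w6c.png",cv2.resize(im[190:340,217:417],None,fx=4,fy=4,interpolation=cv2.INTER_CUBIC))
E
```

```text
6.8167 [489.28498529 -85.66815321  92.58573328] [ 3.14112420e+00 -1.03303798e-03  4.96242411e-02] 22.120521072331343 [-0.007 -0.015 -0.005  0.    -0.003 -0.002]
[316.53979617 275.54201145]
```

View pics/w6c.png

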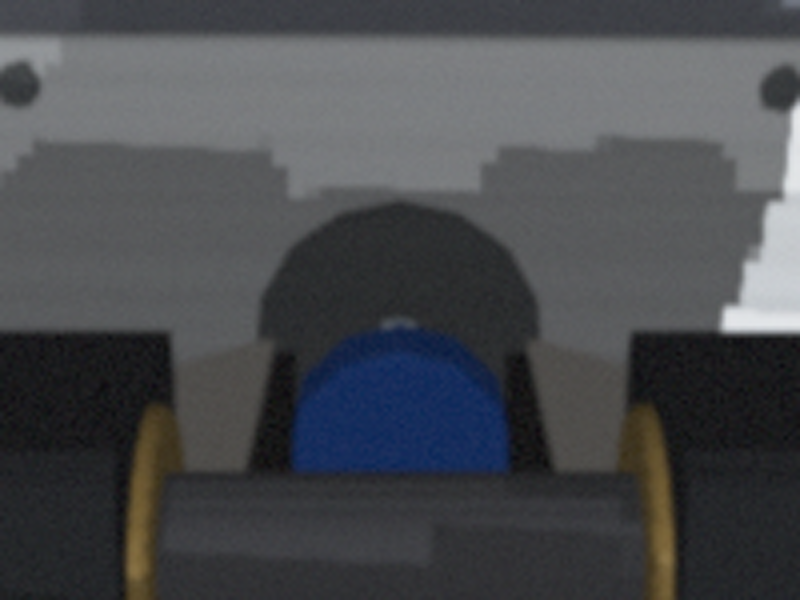

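```bash
python3 - <<'E'
from h import *
d=np.load("w6.npz");c=bot.capture("wrist");o=dict(tool_pos=d['pos'],tcp_rot=d['rot']);K,R,t=cam(c,o);im=d['img']
zb=d['pos'][2]-5
hsv=cv2.cvtColor(im,cv2.COLOR_BGR2HSV);m=(hsv[...,0]>100)&(hsv[...,0]<130)&(hsv[...,1]>120)
b=[b for b in blobs(m,200) if 250<b[0][1]<340][0];print(b)
x,y,w,h=b[2]
P=[]
for u in range(x+6,x+w-6,2):
    v=np.where(m[y:y+h,u])[0].min()+y; P.append(ray(K,R,t,(u,v-.5),zb)[:2])
P=np.array(P)
from scipy.optimize import least_squares
f=lambda P,r:least_squares(lambda q:np.hypot(*(P-q).T)-r,[489,-85]).x
# pick front side solution
print('disc bottom',f(P,12), 'front x',P[:,0].max())
# seat rim
g=cv2.GaussianBlur(cv2.cvtColor(im,cv2.COLOR_BGR2GRAY),(3,3),0).astype(float)
Q=[]
for u in range(292,344,3):
    col=np.diff(g[236:275,u]); v=236+col.argmin()+.5
    Q.append((u,v))
Qw=np.array([ray(K,R,t,q,64)[:2] for q in Q]);print(np.array(Q)[:,1]);q=f(Qw,18);r=np.hypot(*(Qw-q).T);k=abs(r-18)<1;print('seat rim',f(Qw[k],18),k.sum(),Qw[:,0].max())
E
```

```text
(array([316.7, 291.7]), np.int32(1677), array([289, 272,  57,  36], dtype=int32))
disc bottom [487.86177459 -85.32015924] front x 499.89743737491114
[249.5 247.5 245.5 243.5 242.5 241.5 241.5 240.5 239.5 240.5 240.5 241.5
 242.5 243.5 244.5 247.5 248.5 251.5]
seat rim [489.62948665 -85.13291357] 18 508.07700661054787
```

Seat and disc are laterally in line. Along x the disc sits 1.7 mm short of the seat centre, so I'll correct that and go down, watching the force.

Request:
servo_tool(
  angular=[
    [0, 0, 0],
    [0, 0, 0],
    [0, 0, 0],
    [0, 0, 0],
    [0, 0, 0],
    [0, 0, 0],
    [0, 0, 0],
  ],
  slide=[
    [1.7, 0.2, -6],
    [1.7, 0.2, -12],
    [1.7, 0.2, -17],
    [1.7, 0.2, -20],
    [1.7, 0.2, -21.5],
    [1.7, 0.2, -22],
    [1.7, 0.2, -22],
  ],
  grip=[-1, -1, -1, -1, -1, -1, -1],
)

```text
time: 7.5
tool_pos: [490.6, -86.0, 69.6]
tcp_rot: [-3.142, 0.0, 0.049]
contact_force: [-0.2, -0.4, -0.2]
grip_width: 22.0
```

Request:
servo_tool(
  angular=[
    [0, 0, 0],
    [0, 0, 0],
  ],
  slide=[
    [0, 0, -0.7],
    [0, 0, -0.7],
  ],
  grip=[-1, -1],
)

```text
time: 7.67
tool_pos: [490.7, -86.0, 69.1]
tcp_rot: [3.141, -0.0, 0.049]
contact_force: [-0.3, 0.2, -0.4]
grip_width: 21.9
```

Request:
servo_tool(
  angular=[
    [0, 0, 0],
    [0, 0, 0],
  ],
  slide=[
    [0, 0, -0.7],
    [0, 0, -0.7],
  ],
  grip=[-1, -1],
)

```text
time: 7.83
tool_pos: [490.9, -86.0, 68.8]
tcp_rot: [3.141, -0.001, 0.049]
contact_force: [-0.9, 0.4, 3.6]
grip_width: 21.8
```

```bash
python3 - <<'E'
from h import *
o=bot.get_obs();print(o['time'],o['tool_pos'],o['contact_force'])
c=bot.capture("wrist");im=c["img"];cv2.imwrite("pics/w7.png",im);np.savez("w7.npz",img=im,pos=o['tool_pos'],rot=o['tcp_rot'])
cv2.imwrite("pics/w7c.png",cv2.resize(im[190:340,217:417],None,fx=4,fy=4,interpolation=cv2.INTER_CUBIC))
E
```

```text
7.8333 [490.85228924 -86.00145378  68.78285889] [-0.8607247   0.42159065  3.6246913 ]
```

View pics/w7c.png

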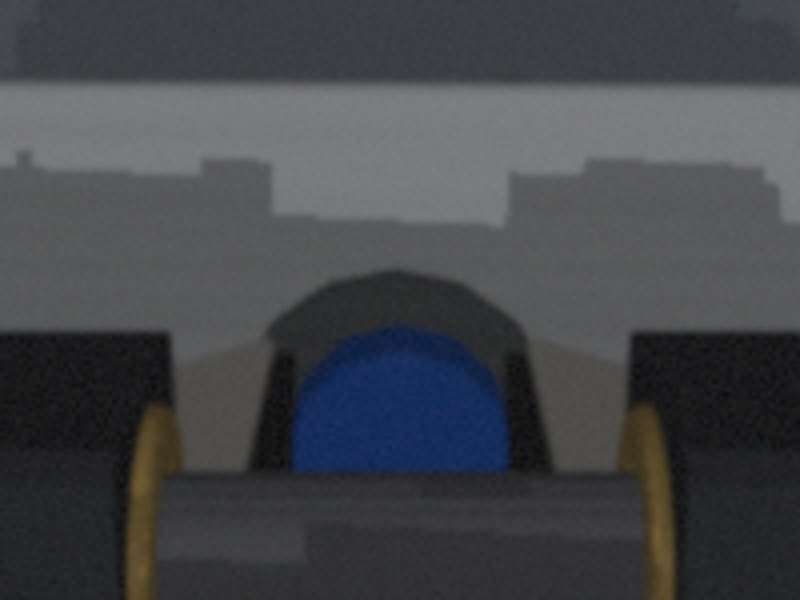

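Contact is 3.6 N. The rim-to-disc gap at the front is about 14 px, roughly 6 mm, so the disc is centred. Now I'll release and rise.

Request:
servo_tool(
  angular=[
    [0, 0, 0],
    [0, 0, 0],
    [0, 0, 0],
    [0, 0, 0],
    [0, 0, 0],
    [0, 0, 0],
    [0, 0, 0],
    [0, 0, 0],
    [0, 0, 0],
    [0, 0, 0],
  ],
  slide=[
    [0, 0, 0],
    [0, 0, 0],
    [0, 0, 0],
    [0, 0, 0],
    [0, 0, 3],
    [0, 0, 15],
    [0, 0, 40],
    [-20, 0, 80],
    [-60, 0, 120],
    [-80, 0, 130],
  ],
  grip=[-0.4, -0.3, -0.2, -0.2, -0.2, -0.2, -0.2, -0.2, 0, 0],
)

```text
time: 8.72
tool_pos: [410.9, -86.2, 200.5]
tcp_rot: [3.14, -0.003, 0.049]
contact_force: [-0.5, -1.0, 0.9]
grip_width: 44.0
```

Request:
servo_tool(
  angular=[
    [0, 0, 0],
    [0, 0, 0],
  ],
  slide=[
    [0, 0, 0],
    [0, 0, 0],
  ],
  grip=[0, 0],
)

```text
time: 8.88
tool_pos: [410.5, -86.2, 200.0]
tcp_rot: [3.14, -0.004, 0.048]
contact_force: [-0.3, -0.0, -0.3]
grip_width: 45.8
```

```bash
python3 - <<'E'
from h import *
o=bot.get_obs();print(o['time'],o['tool_pos'],o['contact_force'])
c=bot.capture("wrist");im=c["img"];cv2.imwrite("pics/w8.png",im);K,R,t=cam(c,o)
hsv=cv2.cvtColor(im,cv2.COLOR_BGR2HSV);m=(hsv[...,0]>100)&(hsv[...,0]<130)&(hsv[...,1]>120)
for b in blobs(m,150): print(b,ray(K,R,t,b[0],73))
g=cv2.cvtColor(im,cv2.COLOR_BGR2GRAY)
print(proj(K,R,t,(489.7,-85.2,64)),proj(K,R,t,(489.7,-85.2,74)))
c=bot.capture("top");K,R,t=cam(c);im=c["img"];cv2.imwrite("pics/top2.png",cv2.resize(im[190:310,300:450],None,fx=5,fy=5,interpolation=cv2.INTER_CUBIC))
E
```

```text
8.8833 [410.51544718 -86.17986251 200.03392251] [-0.31454002 -0.01761253 -0.29423863]
(array([321.5, 118.7]), np.int32(965), array([305, 101,  34,  36], dtype=int32)) [490.45894639 -85.49114958  73.        ]
(array([610.5, 199. ]), np.int32(587), array([595, 188,  31,  24], dtype=int32)) [ 445.13520407 -296.71721527   73.        ]
(array([629.7, 293.6]), np.int32(316), array([617, 273,  23,  36], dtype=int32)) [ 373.68388624 -328.06494299   73.        ]
[320.8591619  120.46255948] [321.03881752 119.75742197]
```

View pics/w8.png

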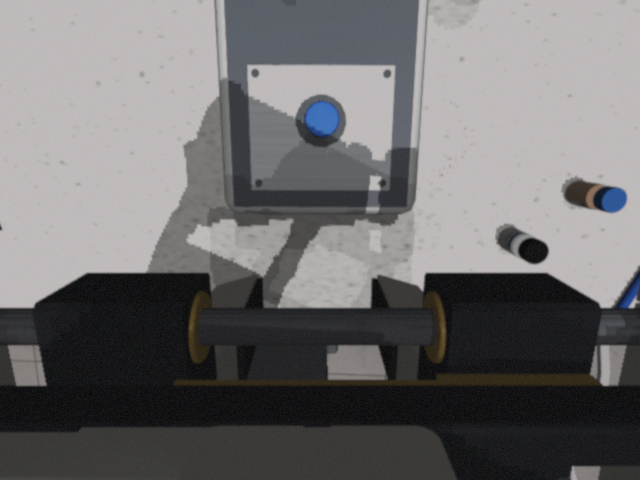

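View pics/top2.png

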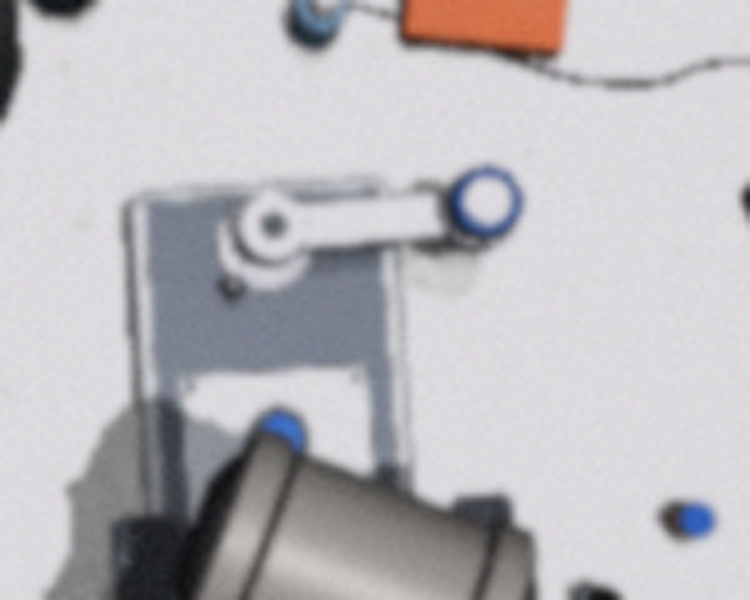

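The disc is free on the seat at (321,119), within about 1 mm of centre. Next I'll locate the tower and check wrist-joint room.

```bash
python3 - <<'E'
from h import *
o=bot.get_obs();print(o['joint_positions'].round(3),o['tcp_rot'])
c=bot.capture("top");K,R,t=cam(c);im=c["img"]
hsv=cv2.cvtColor(im,cv2.COLOR_BGR2HSV)
m=(hsv[...,0]>100)&(hsv[...,0]<130)&(hsv[...,1]>90);m[:,:380]=0;m[:,415:]=0;m[:215]=0;m[245:]=0
ys,xs=np.where(m);print(len(xs),xs.min(),xs.max(),ys.min(),ys.max())
p=cv2.minEnclosingCircle(np.c_[xs,ys].astype(np.float32));print(p)
print('cap',ray(K,R,t,p[0],172)); X=ray(K,R,t,p[0],172)
print('hub',ray(K,R,t,(300+274/5,190+226/5),138),'spray',ray(K,R,t,(300+313/5,190+18/5),104))
h=np.array([489.7,-85.2])+110*np.array([np.cos(.045),np.sin(.045)]);v=X[:2]-h;print(h,np.hypot(*v),np.arctan2(v[1],v[0])-(np.pi+.045)+2*np.pi)
E
```

```text
[-0.389  0.178  1.836  0.     1.127  1.133] [ 3.14146991e+00 -4.53450594e-04  4.82929524e-02]
38 390 403 226 236
((396.3800048828125, 230.02000427246094), 6.692246437072754)
cap [ 607.10592087 -186.83192064  172.        ]
hub [599.09593667 -80.36854841 138.        ] spray [ 717.34822015 -106.46514502  104.        ]
[599.58864379 -80.25167046] 106.84502414583659 1.5962113306432846
```

Request:
servo_tool(
  angular=[
    [0, 0, 7],
    [0, 0, 14],
    [0, 0, 21],
    [0, 0, 28],
    [0, 0, 35],
    [0, 0, 42],
    [0, 0, 49],
    [0, 0, 56],
    [0, 0, 63],
    [0, 0, 70],
  ],
  slide=[
    [10, 0, 30],
    [20, -5, 50],
    [40, -15, 55],
    [60, -25, 55],
    [80, -40, 55],
    [100, -50, 55],
    [110, -60, 55],
    [120, -70, 55],
    [130, -80, 55],
    [140, -90, 55],
  ],
  grip=[0.5, 0.5, 0.5, 0.5, 0.5, 0.5, 0.5, 0.5, 0.5, 0.5],
)

```text
time: 9.87
tool_pos: [551.6, -176.3, 251.0]
tcp_rot: [-3.138, -0.001, 1.277]
contact_force: [-0.9, 1.2, -0.1]
grip_width: 68.8
```

Request:
servo_tool(
  angular=[
    [0, 0, 7],
    [0, 0, 14],
    [0, 0, 21],
    [0, 0, 21],
    [0, 0, 21],
    [0, 0, 21],
  ],
  slide=[
    [10, -5, 0],
    [15, -10, 0],
    [15, -14, 0],
    [15, -14, 0],
    [15, -14, 0],
    [15, -14, 0],
  ],
  grip=[0.5, 0.5, 0.5, 0.5, 0.5, 0.5],
)

```text
time: 10.37
tool_pos: [565.7, -189.6, 252.2]
tcp_rot: [-3.14, -0.001, 1.634]
contact_force: [-0.1, 0.6, 0.1]
grip_width: 69.2
```

```bash
python3 - <<'E'
from h import *
o=bot.get_obs();print(o['time'],o['tool_pos'],o['tcp_rot'],o['joint_positions'].round(2),o['grip_width'])
c=bot.capture("wrist");im=c["img"];cv2.imwrite("pics/w9.png",im);K,R,t=cam(c,o)
print(proj(K,R,t,(607.3,-190,175)))
E
```

```text
10.3667 [ 565.73768274 -189.59421136  252.24457411] [-3.14020099e+00 -1.00934387e-03  1.63352333e+00] [-0.45  0.46  1.27  0.    1.41 -0.51] 69.1728002275835
[383.95626875 255.20618813]
```

View pics/w9.png

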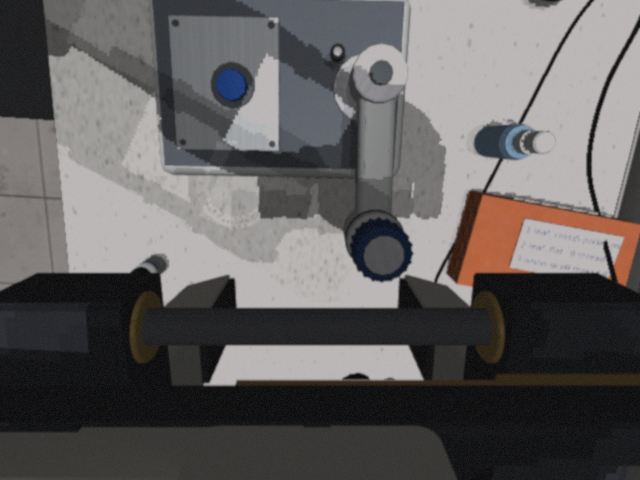

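The cap top is at (381,251), the hub top at (380,73), and the disc on its seat at (232,84).

```bash
python3 - <<'E'
from h import *
o=bot.get_obs();c=bot.capture("wrist");K,R,t=cam(c,o)
p=ray(K,R,t,(381,252),175);h=ray(K,R,t,(380,73),138);print(p,h, np.hypot(*(p-h)[:2]), (p-o['tool_pos']))
v=(p-h);print(np.arctan2(v[1],v[0])+2*np.pi-np.pi-.045)
E
```

```text
[ 605.30743787 -188.13325505  175.        ] [599.18875092 -79.99146087 138.        ] 108.3147542048076 [ 39.63521309   1.43111158 -77.59669119]
1.582316289383459
```

Request:
servo_tool(
  angular=[
    [0, 0, 0],
    [0, 0, 0],
    [0, 0, 0],
    [0, 0, 0],
    [0, 0, 0],
    [0, 0, 0],
    [0, 0, 0],
    [0, 0, 0],
    [0, 0, 0],
  ],
  slide=[
    [20, 1, 0],
    [40, 1, 0],
    [40, 1, -20],
    [40, 1, -50],
    [40, 1, -80],
    [40, 1, -110],
    [40, 1, -128],
    [40, 1, -135],
    [40, 1, -135],
  ],
  grip=[0.5, 0.5, 0.5, 0.5, 0.5, 0.5, 0.5, 0.5, 0.5],
)

```text
time: 11.22
tool_pos: [604.8, -188.4, 116.6]
tcp_rot: [-3.139, -0.002, 1.636]
contact_force: [-0.3, 0.4, 0.7]
grip_width: 68.6
```

```bash
python3 - <<'E'
from h import *
o=bot.get_obs();print(o['time'],o['tool_pos'],o['tcp_rot'],o['contact_force'],o['grip_width'])
c=bot.capture("scene");im=c["img"];cv2.imwrite("pics/s3.png",cv2.resize(im[150:330,300:500],None,fx=3,fy=3,interpolation=cv2.INTER_CUBIC))
h=np.array([599.5,-80.2])
p=o['tool_pos'][:2]; a0=np.arctan2(*(p-h)[::-1])+2*np.pi; print(a0,np.hypot(*(p-h)))
a_end=np.pi+.045
for k in range(0,14):
    a=a0-np.radians(7)*k; q=h+110*np.array([np.cos(a),np.sin(a)]);print(-7*k,(q-p).round(0))
a=a_end;print('end',-np.degrees(a0-a),(h+110*np.array([np.cos(a),np.sin(a)])-p))
E
```

```text
11.2167 [ 604.78420657 -188.36433669  116.6168403 ] [-3.13863367e+00 -1.66870873e-03  1.63602420e+00] [-0.34173282  0.40127883  0.66582703] 68.60464464328606
4.761203671709323 108.29333575986152
0 [ 0. -2.]
-7 [-13.  -2.]
-14 [-27.   0.]
-21 [-40.   4.]
-28 [-52.   9.]
-35 [-64.  15.]
-42 [-75.  23.]
-49 [-85.  32.]
-56 [-93.  42.]
-63 [-101.   54.]
-70 [-107.   66.]
-77 [-111.   78.]
-84 [-114.   91.]
-91 [-115.  105.]
end -90.21856571304666 [-115.17285037  103.21600714]
```

View pics/s3.png

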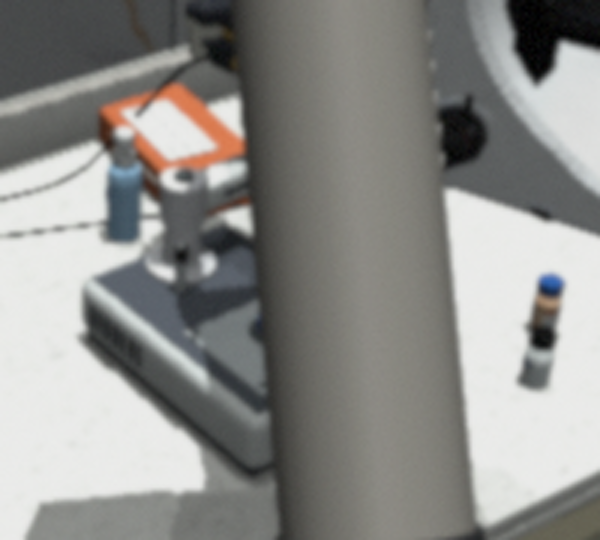

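Request:
servo_tool(
  angular=[
    [0, 0, 0],
    [0, 0, 0],
    [0, 0, -3],
    [0, 0, -7],
    [0, 0, -14],
    [0, 0, -21],
    [0, 0, -28],
    [0, 0, -35],
    [0, 0, -42],
    [0, 0, -49],
  ],
  slide=[
    [0, -1, 0],
    [0, -2, 0],
    [-6, -2, 0],
    [-13, -2, 0],
    [-27, 0, 0],
    [-40, 4, 0],
    [-52, 9, 0],
    [-64, 15, 0],
    [-75, 23, 0],
    [-85, 32, 0],
  ],
  grip=[0.13, 0.13, 0.13, 0.13, 0.13, 0.13, 0.13, 0.13, 0.13, 0.13],
)

```text
time: 12.1
tool_pos: [521.5, -158.4, 120.3]
tcp_rot: [3.136, -0.001, 0.775]
contact_force: [2.5, -2.4, -0.8]
grip_width: 51.8
```

```bash
python3 - <<'E'
from h import *
o=bot.get_obs();print(o['time'],o['tool_pos'],o['tcp_rot'],o['contact_force'],o['grip_width'])
c=bot.capture("wrist");cv2.imwrite("pics/w10.png",c["img"])
E
```

```text
12.1 [ 521.54075449 -158.40086729  120.2668669 ] [ 3.13579496e+00 -1.02412660e-03  7.74681349e-01] [ 2.4583562  -2.35071757 -0.78718772] 51.84578864186279
```

View pics/w10.png

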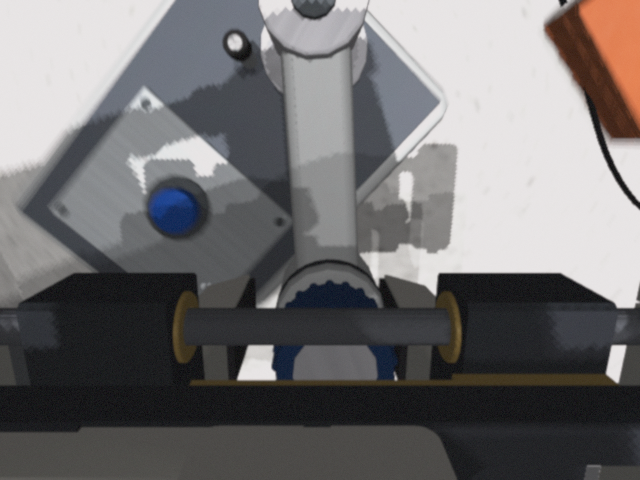

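The arm bar is being pushed by the right finger as intended, and the disc at (174,210) is undisturbed. I'll continue.

Request:
servo_tool(
  angular=[
    [0, 0, -3],
    [0, 0, -7],
    [0, 0, -14],
    [0, 0, -21],
    [0, 0, -28],
    [0, 0, -32],
    [0, 0, -35],
    [0, 0, -35],
  ],
  slide=[
    [-4, 5, 0],
    [-8, 10, 0],
    [-16, 22, 0],
    [-22, 34, 0],
    [-26, 46, 0],
    [-28, 54, 0],
    [-29, 59, 0],
    [-29, 59, 0],
  ],
  grip=[0.13, 0.13, 0.13, 0.13, 0.13, 0.13, 0.13, 0.13],
)

```text
time: 12.82
tool_pos: [492.3, -97.6, 119.6]
tcp_rot: [3.141, -0.002, 0.172]
contact_force: [-0.9, -0.0, 0.4]
grip_width: 51.8
```

Request:
servo_tool(
  angular=[
    [0, 0, -2],
    [0, 0, -4],
    [0, 0, -6],
    [0, 0, -6],
    [0, 0, -6],
  ],
  slide=[
    [0, 4, 0],
    [-0.5, 8, 0],
    [-1, 12, 0],
    [-1, 13, 0],
    [-1, 13, 0],
  ],
  grip=[0.13, 0.13, 0.13, 0.13, 0.13],
)

```text
time: 13.23
tool_pos: [491.3, -85.4, 119.0]
tcp_rot: [3.141, -0.001, 0.07]
contact_force: [-0.6, -2.2, 1.3]
grip_width: 51.7
```

```bash
python3 - <<'E'
from h import *
o=bot.get_obs();print(o['time'],o['tool_pos'],o['tcp_rot'],o['contact_force'],o['grip_width'])
c=bot.capture("wrist");cv2.imwrite("pics/w11.png",c["img"])
E
```

```text
13.2333 [491.33650305 -85.36972032 119.0084802 ] [ 3.14078771e+00 -1.43860925e-03  6.95515609e-02] [-0.5685713  -2.2425967   1.25483814] 51.71071157995174
```

View pics/w11.png

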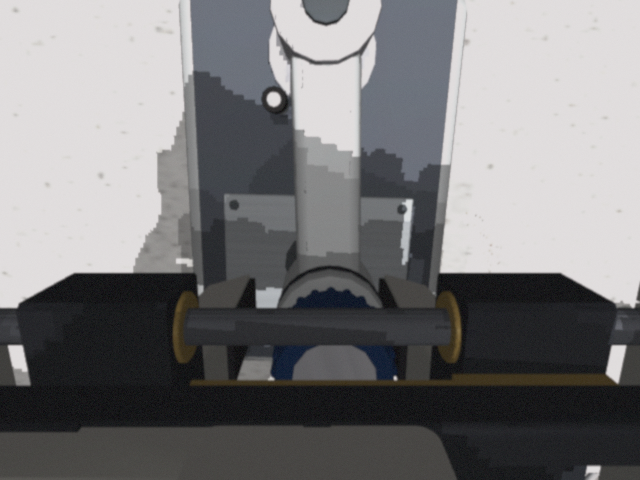

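The arm is nearly home: the bar's left edge is at column 297 and the stop post is at (275,99). I'll push gently in small steps until the force rises.

Request:
servo_tool(
  angular=[
    [0, 0, -1],
    [0, 0, -1],
    [0, 0, -1],
    [0, 0, -1],
  ],
  slide=[
    [0, 1, 0],
    [0, 2, 0],
    [0, 3, 0],
    [0, 3, 0],
  ],
  grip=[0.13, 0.13, 0.13, 0.13],
)

```text
time: 13.62
tool_pos: [490.7, -81.9, 118.4]
tcp_rot: [3.141, -0.0, 0.049]
contact_force: [-0.3, -1.8, 0.7]
grip_width: 51.7
```

Request:
servo_tool(
  angular=[
    [0, 0, 0],
    [0, 0, 0],
    [0, 0, 0],
  ],
  slide=[
    [0, 1, 0],
    [0, 2, 0],
    [0, 2, 0],
  ],
  grip=[0.13, 0.13, 0.13],
)

```text
time: 13.87
tool_pos: [490.4, -80.3, 118.3]
tcp_rot: [3.141, 0.001, 0.049]
contact_force: [-0.8, -4.0, 1.5]
grip_width: 51.8
```

Request:
servo_tool(
  angular=[
    [0, 0, 0],
    [0, 0, 0],
    [0, 0, 0],
  ],
  slide=[
    [0, 0.5, 0],
    [0, 1, 0],
    [0, 1, 0],
  ],
  grip=[0.13, 0.13, 0.13],
)

```text
time: 14.12
tool_pos: [490.4, -80.3, 118.3]
tcp_rot: [3.139, 0.001, 0.049]
contact_force: [-1.3, -9.7, -0.0]
grip_width: 51.8
```

Request:
servo_tool(
  angular=[
    [0, 0, 0],
    [0, 0, 0],
    [0, 0, 0],
  ],
  slide=[
    [0, 0.5, 0],
    [0, 1, 0],
    [0, 1, 0],
  ],
  grip=[0.13, 0.13, 0.13],
)

```text
time: 14.37
tool_pos: [490.4, -80.2, 118.2]
tcp_rot: [3.138, 0.001, 0.049]
contact_force: [-1.8, -13.7, -1.4]
grip_width: 52.1
```

```bash
python3 - <<'E'
from h import *
o=bot.get_obs();print(o['time'],o['tool_pos'],o['tcp_rot'],o['contact_force'],o['grip_width'])
c=bot.capture("wrist");cv2.imwrite("pics/w12.png",c["img"])
E
```

```text
14.3667 [490.4062292  -80.21717854 118.23614882] [3.13764605e+00 7.62947882e-04 4.91577566e-02] [ -1.83193756 -13.69655434  -1.3638756 ] 52.13697902265667
```

View pics/w12.png

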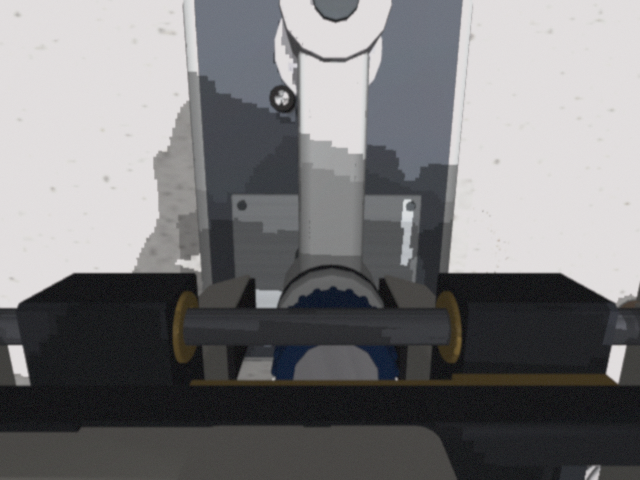

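The arm is at its stop: the force rose to 13.7 N with no motion, and the bar is touching the stop post. Finger geometry puts the drum at y = -85.2, matching the seat. I'll back off, rise, and rotate to get wrist range for turning clockwise.

Request:
servo_tool(
  angular=[
    [0, 0, 0],
    [0, 0, 0],
    [0, 0, 0],
    [0, 0, 0],
    [0, 0, 0],
    [0, 0, 0],
    [0, 0, 0],
    [0, 0, 0],
  ],
  slide=[
    [0, -4, 0],
    [-0.7, -7, 0],
    [-0.7, -7, 5],
    [-0.7, -7, 25],
    [-0.7, -7, 55],
    [-0.7, -7, 80],
    [-0.7, -7, 82],
    [-0.7, -7, 82],
  ],
  grip=[0.13, 0.13, 0.13, 0.13, 0.13, 0.13, 0.13, 0.13],
)

```text
time: 15.08
tool_pos: [490.7, -84.7, 202.0]
tcp_rot: [3.141, -0.003, 0.049]
contact_force: [-0.6, 0.2, 0.0]
grip_width: 51.9
```

Request:
servo_tool(
  angular=[
    [0, 0, 7],
    [0, 0, 14],
    [0, 0, 21],
    [0, 0, 28],
    [0, 0, 35],
    [0, 0, 42],
    [0, 0, 49],
    [0, 0, 56],
    [0, 0, 63],
    [0, 0, 70],
  ],
  slide=[
    [0, 0, 0],
    [0, 0, 0],
    [0, 0, 0],
    [0, 0, 0],
    [0, 0, 0],
    [0, 0, 0],
    [0, 0, 0],
    [0, 0, 0],
    [0, 0, 0],
    [0, 0, 0],
  ],
  grip=[0.13, 0.13, 0.13, 0.13, 0.13, 0.13, 0.13, 0.13, 0.13, 0.13],
)

```text
time: 15.92
tool_pos: [489.1, -84.3, 198.9]
tcp_rot: [-3.139, -0.0, 1.277]
contact_force: [-0.2, -0.6, -0.4]
grip_width: 51.7
```

```bash
python3 - <<'E'
from h import *
o=bot.get_obs();print(o['time'],o['tool_pos'],o['tcp_rot'],o['contact_force'],o['joint_positions'].round(2))
E
```

```text
15.9167 [489.0779772  -84.30077494 198.91814331] [-3.13862809e+00 -4.94094361e-04  1.27661379e+00] [-0.23347384 -0.59814002 -0.4029181 ] [-0.33  0.32  1.64  0.    1.18 -0.03]
```

Request:
servo_tool(
  angular=[
    [0, 0, 7],
    [0, 0, 14],
    [0, 0, 21],
    [0, 0, 28],
    [0, 0, 35],
    [0, 0, 42],
    [0, 0, 49],
    [0, 0, 56],
    [0, 0, 63],
    [0, 0, 70],
  ],
  slide=[
    [0, 0, 0],
    [0, 0, 0],
    [0, 0, 0],
    [0, 0, 0],
    [0, 0, 0],
    [0, 0, 0],
    [0, 0, 0],
    [0, 0, 0],
    [0, 0, 0],
    [0, 0, 0],
  ],
  grip=[0.13, 0.13, 0.13, 0.13, 0.13, 0.13, 0.13, 0.13, 0.13, 0.13],
)

```text
time: 16.75
tool_pos: [489.1, -84.3, 198.9]
tcp_rot: [-3.141, -0.003, 2.498]
contact_force: [-0.3, 0.0, 0.2]
grip_width: 51.9
```

Request:
servo_tool(
  angular=[
    [0, 0, 7],
    [0, 0, 14],
    [0, 0, 21],
    [0, 0, 28],
    [0, 0, 35],
    [0, 0, 42],
    [0, 0, 49],
    [0, 0, 56],
    [0, 0, 63],
    [0, 0, 69],
  ],
  slide=[
    [0, 0, 0],
    [0, 0, 0],
    [0, 0, 0],
    [0, 0, 0],
    [0, 0, 0],
    [0, 0, 0],
    [0, 0, 0],
    [0, 0, 0],
    [0, 0, 0],
    [0, 0, 0],
  ],
  grip=[0.13, 0.13, 0.13, 0.13, 0.13, 0.13, 0.13, 0.13, 0.13, 0.13],
)

```text
time: 17.58
tool_pos: [489.1, -84.3, 198.9]
tcp_rot: [3.139, -0.002, -2.581]
contact_force: [-0.0, 0.0, 0.9]
grip_width: 52.2
```

```bash
python3 - <<'E'
from h import *
o=bot.get_obs();print(o['time'],o['tool_pos'],o['tcp_rot'],o['contact_force'],o['moment'],o['joint_positions'].round(2))
c=bot.capture("wrist");cv2.imwrite("pics/w13.png",c["img"]);K,R,t=cam(c,o);print(proj(K,R,t,(489.7,-85.2,175)))
E
```

```text
17.5833 [489.11765333 -84.32422835 198.92782053] [ 3.13888194e+00 -1.54486213e-03 -2.58052187e+00] [-0.03340327  0.00512348  0.89101364] [ 0.13616636 -0.17635451 -0.01180962] [-0.33  0.32  1.64  0.    1.19 -2.46]
[313.53939497 279.11462317]
```

View pics/w13.png

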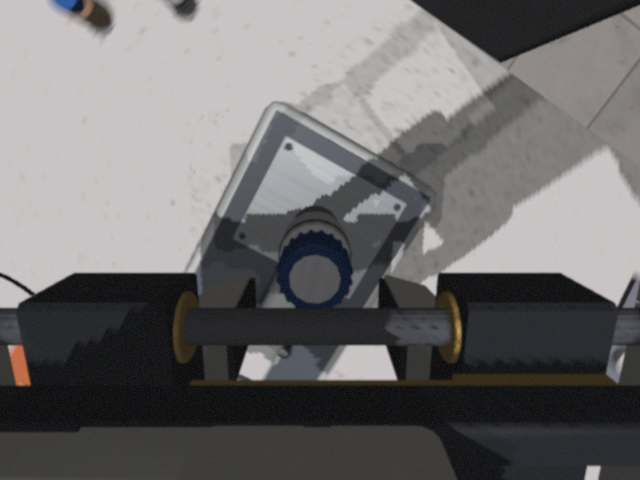

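```bash
python3 - <<'E'
from h import *
o=bot.get_obs();c=bot.capture("wrist");im=c["img"];K,R,t=cam(c,o)
g=cv2.GaussianBlur(cv2.cvtColor(im,cv2.COLOR_BGR2GRAY),(3,3),0);hsv=cv2.cvtColor(im,cv2.COLOR_BGR2HSV)
m=(hsv[...,1]<70)&(g>70)&(g<140);m2=np.zeros_like(m);m2[248:308,280:352]=m[248:308,280:352]
for b in blobs(m2,300): print(b,ray(K,R,t,b[0],175))
print(o['tool_pos'])
E
```

```text
(array([314.3, 278.6]), np.int32(1818), array([290, 256,  50,  47], dtype=int32)) [489.31801916 -85.05795187 175.        ]
[489.13459594 -84.35932455 198.968847  ]
```

The cap is at (489.4, -85.1) from this opposite view, which agrees with the seat. Going down onto it and gripping.

Request:
servo_tool(
  angular=[
    [0, 0, 0],
    [0, 0, 0],
    [0, 0, 0],
    [0, 0, 0],
    [0, 0, 0],
    [0, 0, 0],
    [0, 0, 0],
    [0, 0, 0],
    [0, 0, 0],
    [0, 0, 0],
  ],
  slide=[
    [0.3, -0.7, -10],
    [0.3, -0.7, -25],
    [0.3, -0.7, -38],
    [0.3, -0.7, -46],
    [0.3, -0.7, -49],
    [0.3, -0.7, -49],
    [0.3, -0.7, -49],
    [0.3, -0.7, -49],
    [0.3, -0.7, -49],
    [0.3, -0.7, -49],
  ],
  grip=[0.13, 0.13, 0.13, 0.13, 0.13, 0.0, -0.1, -0.3, -1, -1],
)

```text
time: 18.52
tool_pos: [490.2, -85.5, 151.8]
tcp_rot: [-3.141, 0.0, -2.587]
contact_force: [-1.7, 1.5, 0.6]
grip_width: 37.4
```

Request:
servo_tool(
  angular=[
    [0, 0, 0],
    [0, 0, 0],
    [0, 0, 0],
    [0, 0, 0],
  ],
  slide=[
    [0, 0, 0],
    [0, 0, 0],
    [0, 0, 0],
    [0, 0, 0],
  ],
  grip=[-1, -1, -1, -1],
)

```text
time: 18.85
tool_pos: [490.2, -85.6, 151.7]
tcp_rot: [-3.142, 0.0, -2.587]
contact_force: [-2.8, 2.5, 5.7]
grip_width: 37.3
```

```bash
cat > ob.py <<'E'
from h import *
o=bot.get_obs();print(round(o['time'],2),o['tool_pos'].round(1),'yaw',round(float(o['tcp_rot'][2]),3),'F',o['contact_force'].round(1),'M',o['moment'].round(3),'g',round(o['grip_width'],1),'q6',o['joint_positions'][5].round(3),'t6',round(o['tau'][5],3))
E
python3 ob.py
```

```text
18.85 [490.2 -85.6 151.7] yaw -2.587 F [-2.8  2.5  5.7] M [0.426 0.378 0.037] g 37.3 q6 -2.453 t6 0.033
```

Request:
servo_tool(
  angular=[
    [0, 0, 0],
    [0, 0, -3],
    [0, 0, -7],
    [0, 0, -11],
    [0, 0, -15],
    [0, 0, -15],
  ],
  slide=[
    [-0.5, 0.8, 0],
    [-0.5, 0.8, 0],
    [-0.5, 0.8, 0],
    [-0.5, 0.8, 0],
    [-0.5, 0.8, 0],
    [-0.5, 0.8, 0],
  ],
  grip=[-1, -1, -1, -1, -1, -1],
)

```text
time: 19.35
tool_pos: [490.4, -85.3, 151.7]
tcp_rot: [-3.14, 0.001, -2.851]
contact_force: [-0.8, 0.1, 3.7]
grip_width: 37.2
```

```bash
python3 ob.py
```

```text
19.35 [490.4 -85.3 151.7] yaw -2.851 F [-0.8  0.1  3.7] M [-0.014 -0.044  0.23 ] g 37.2 q6 -2.188 t6 1.203
```

Mz is 0.23 N m, which matches the free-running torque, so the cap is turning. I'll go on in steps.

Request:
servo_tool(
  angular=[
    [0, 0, -4],
    [0, 0, -8],
    [0, 0, -12],
    [0, 0, -16],
    [0, 0, -20],
  ],
  slide=[
    [0, 0, 0],
    [0, 0, 0],
    [0, 0, 0],
    [0, 0, 0],
    [0, 0, 0],
  ],
  grip=[-1, -1, -1, -1, -1],
)

```text
time: 19.77
tool_pos: [490.5, -85.2, 151.7]
tcp_rot: [-3.141, 0.002, 3.085]
contact_force: [0.6, -0.5, 4.4]
grip_width: 37.4
```

```bash
python3 ob.py
```

```text
19.77 [490.5 -85.2 151.7] yaw 3.085 F [ 0.6 -0.5  4.4] M [ 0.022 -0.185  0.313] g 37.4 q6 -1.84 t6 -0.873
```

Request:
servo_tool(
  angular=[
    [0, 0, -4],
    [0, 0, -8],
    [0, 0, -12],
  ],
  slide=[
    [0, 0, 0],
    [0, 0, 0],
    [0, 0, 0],
  ],
  grip=[-1, -1, -1],
)

```text
time: 20.02
tool_pos: [490.6, -85.3, 151.7]
tcp_rot: [-3.141, 0.002, 2.875]
contact_force: [0.2, -0.5, 3.2]
grip_width: 37.4
```

```bash
python3 ob.py
```

```text
20.02 [490.6 -85.3 151.7] yaw 2.875 F [ 0.2 -0.5  3.2] M [-0.152 -0.167  0.206] g 37.4 q6 -1.63 t6 -0.873
```

Request:
servo_tool(
  angular=[
    [0, 0, -4],
    [0, 0, -8],
    [0, 0, -12],
  ],
  slide=[
    [0, 0, 0],
    [0, 0, 0],
    [0, 0, 0],
  ],
  grip=[-1, -1, -1],
)

```text
time: 20.27
tool_pos: [490.5, -85.5, 151.7]
tcp_rot: [-3.141, 0.002, 2.666]
contact_force: [0.4, -1.0, 3.2]
grip_width: 37.9
```

```bash
python3 ob.py
```

```text
20.27 [490.5 -85.5 151.7] yaw 2.666 F [ 0.4 -1.   3.2] M [-0.307 -0.159  0.266] g 37.9 q6 -1.421 t6 -0.872
```

Mz noise is about 0.05 N m, so I'll average several readings per step.

```bash
cat > ob.py <<'E'
from h import *
Ms=[];Fs=[]
o=bot.get_obs()
for k in range(5):
    o=bot.get_obs();Ms.append(o['moment']);Fs.append(o['contact_force'])
    if k<4: bot.capture("wrist")
M=np.array(Ms)
print(round(o['time'],2),o['tool_pos'].round(1),'yaw',round(float(o['tcp_rot'][2]),3),'F',np.mean(Fs,0).round(1),'Mz',M[:,2].mean().round(3),'sd',M[:,2].std().round(3),'first',M[0,2].round(3),'g',round(o['grip_width'],1))
E
python3 ob.py
```

```text
20.47 [490.5 -85.4 151.7] yaw 2.67 F [ 0.9 -1.6  3.7] Mz 0.229 sd 0.036 first 0.266 g 37.3
```

Request:
servo_tool(
  angular=[
    [0, 0, -4],
    [0, 0, -8],
    [0, 0, -12],
  ],
  slide=[
    [0, 0.2, 0],
    [0, 0.3, 0],
    [0, 0.3, 0],
  ],
  grip=[-1, -1, -1],
)

```text
time: 20.72
tool_pos: [490.5, -85.6, 151.7]
tcp_rot: [-3.141, 0.003, 2.457]
contact_force: [1.5, -5.6, 3.9]
grip_width: 37.3
```

```bash
python3 ob.py
```

```text
20.92 [490.4 -85.6 151.7] yaw 2.461 F [ 0.9 -5.3  4. ] Mz 0.217 sd 0.03 first 0.263 g 37.3
```

Request:
servo_tool(
  angular=[
    [0, 0, -4],
    [0, 0, -8],
  ],
  slide=[
    [0, 0, 0],
    [0, 0, 0],
  ],
  grip=[-1, -1],
)

```text
time: 21.08
tool_pos: [490.4, -85.7, 151.7]
tcp_rot: [-3.141, 0.003, 2.318]
contact_force: [-0.3, -6.6, 3.3]
grip_width: 37.3
```

```bash
python3 ob.py
```

```text
21.28 [490.4 -85.7 151.7] yaw 2.321 F [ 0.6 -5.9  3.4] Mz 0.235 sd 0.027 first 0.245 g 37.5
```

Request:
servo_tool(
  angular=[
    [0, 0, -4],
    [0, 0, -8],
    [0, 0, -12],
  ],
  slide=[
    [0, 0, 0],
    [0, 0, 0],
    [0, 0, 0],
  ],
  grip=[-1, -1, -1],
)

```text
time: 21.53
tool_pos: [490.3, -85.9, 151.7]
tcp_rot: [3.142, 0.003, 2.108]
contact_force: [-0.6, -7.7, 4.7]
grip_width: 37.4
```

```bash
python3 ob.py
```

```text
21.73 [490.3 -85.9 151.7] yaw 2.112 F [ 0.5 -6.9  4.5] Mz 0.226 sd 0.024 first 0.224 g 37.3
```

Request:
servo_tool(
  angular=[
    [0, 0, -4],
    [0, 0, -8],
    [0, 0, -12],
  ],
  slide=[
    [0, 0, 0],
    [0, 0, 0],
    [0, 0, 0],
  ],
  grip=[-1, -1, -1],
)

```text
time: 21.98
tool_pos: [490.1, -86.0, 151.7]
tcp_rot: [3.141, 0.003, 1.899]
contact_force: [-1.6, -8.3, 5.0]
grip_width: 37.6
```

```bash
python3 ob.py
```

```text
22.18 [490.1 -86.  151.7] yaw 1.902 F [-0.7 -7.5  4.9] Mz 0.228 sd 0.013 first 0.215 g 37.1
```

Request:
servo_tool(
  angular=[
    [0, 0, -4],
    [0, 0, -8],
    [0, 0, -12],
  ],
  slide=[
    [0, 0, 0],
    [0, 0, 0],
    [0, 0, 0],
  ],
  grip=[-1, -1, -1],
)

```text
time: 22.43
tool_pos: [490.0, -86.1, 151.7]
tcp_rot: [3.141, 0.003, 1.689]
contact_force: [-1.1, -8.1, 5.5]
grip_width: 37.1
```

```bash
python3 ob.py
```

```text
22.63 [489.9 -86.1 151.7] yaw 1.693 F [-0.8 -8.1  5. ] Mz 0.216 sd 0.024 first 0.206 g 37.6
```

Request:
servo_tool(
  angular=[
    [0, 0, -5],
    [0, 0, -10],
    [0, 0, -15],
  ],
  slide=[
    [0, -0.2, 0],
    [0, -0.3, 0],
    [0, -0.3, 0],
  ],
  grip=[-1, -1, -1],
)

```text
time: 22.88
tool_pos: [489.7, -86.2, 151.7]
tcp_rot: [3.141, 0.002, 1.427]
contact_force: [-1.9, -7.4, 6.3]
grip_width: 37.2
```

```bash
python3 ob.py
```

```text
23.08 [489.7 -86.3 151.7] yaw 1.431 F [-1.7 -7.4  6. ] Mz 0.237 sd 0.029 first 0.268 g 37.1
```

Request:
servo_tool(
  angular=[
    [0, 0, -4],
    [0, 0, -8],
    [0, 0, -12],
  ],
  slide=[
    [0, 0, 0],
    [0, 0, 0],
    [0, 0, 0],
  ],
  grip=[-1, -1, -1],
)

```text
time: 23.33
tool_pos: [489.5, -86.3, 151.7]
tcp_rot: [3.141, 0.003, 1.218]
contact_force: [-2.5, -7.6, 7.3]
grip_width: 37.0
```

```bash
python3 ob.py
```

```text
23.53 [489.5 -86.3 151.7] yaw 1.222 F [-2.7 -7.5  6.5] Mz 0.236 sd 0.032 first 0.265 g 37.4
```

Request:
servo_tool(
  angular=[
    [0, 0, -4],
    [0, 0, -8],
    [0, 0, -12],
  ],
  slide=[
    [0, 0, 0],
    [0, 0, 0],
    [0, 0, 0],
  ],
  grip=[-1, -1, -1],
)

```text
time: 23.78
tool_pos: [489.4, -86.3, 151.7]
tcp_rot: [3.141, 0.003, 1.009]
contact_force: [-4.2, -8.4, 7.4]
grip_width: 37.7
```

```bash
python3 ob.py
```

```text
23.98 [489.3 -86.2 151.7] yaw 1.012 F [-3.6 -7.6  7.2] Mz 0.258 sd 0.019 first 0.265 g 37.6
```

Request:
servo_tool(
  angular=[
    [0, 0, -4],
    [0, 0, -8],
    [0, 0, -12],
  ],
  slide=[
    [0.1, 0, 0],
    [0.3, 0, 0],
    [0.3, 0, 0],
  ],
  grip=[-1, -1, -1],
)

```text
time: 24.23
tool_pos: [489.2, -86.2, 151.7]
tcp_rot: [3.141, 0.003, 0.8]
contact_force: [-4.8, -7.9, 8.6]
grip_width: 37.3
```

```bash
python3 ob.py
```

```text
24.43 [489.2 -86.2 151.7] yaw 0.803 F [-5.2 -7.4  8.8] Mz 0.269 sd 0.052 first 0.301 g 37.6
```

Request:
servo_tool(
  angular=[
    [0, 0, -5],
    [0, 0, -10],
  ],
  slide=[
    [0, 0, 0],
    [0, 0, 0],
  ],
  grip=[-1, -1],
)

```text
time: 24.6
tool_pos: [489.0, -86.1, 151.7]
tcp_rot: [3.141, 0.003, 0.624]
contact_force: [-5.9, -7.4, 9.3]
grip_width: 37.6
```

```bash
python3 ob.py
```

```text
24.8 [489.  -86.1 151.7] yaw 0.628 F [-5.8 -6.8  9.2] Mz 0.31 sd 0.02 first 0.28 g 37.4
```

Torque is rising now, so smaller steps.

Request:
servo_tool(
  angular=[
    [0, 0, -4],
    [0, 0, -8],
    [0, 0, -8],
  ],
  slide=[
    [0.2, 0, 0],
    [0.3, 0, 0],
    [0.3, 0, 0],
  ],
  grip=[-1, -1, -1],
)

```text
time: 25.05
tool_pos: [489.0, -86.0, 151.8]
tcp_rot: [3.141, 0.003, 0.485]
contact_force: [-7.7, -6.4, 11.1]
grip_width: 37.5
```

```bash
python3 ob.py
```

```text
25.25 [489.  -86.  151.7] yaw 0.489 F [-7.2 -7.1 10.5] Mz 0.317 sd 0.018 first 0.284 g 37.2
```

Request:
servo_tool(
  angular=[
    [0, 0, -4],
    [0, 0, -8],
    [0, 0, -8],
  ],
  slide=[
    [0, 0, 0],
    [0, 0, 0],
    [0, 0, 0],
  ],
  grip=[-1, -1, -1],
)

```text
time: 25.5
tool_pos: [488.9, -86.0, 151.8]
tcp_rot: [3.141, 0.004, 0.346]
contact_force: [-7.7, -6.5, 11.0]
grip_width: 37.0
```

```bash
python3 ob.py
```

```text
25.7 [488.9 -85.9 151.7] yaw 0.349 F [-7.6 -6.6 10.6] Mz 0.337 sd 0.022 first 0.345 g 37.6
```

Request:
servo_tool(
  angular=[
    [0, 0, -3],
    [0, 0, -6],
    [0, 0, -6],
  ],
  slide=[
    [0, 0, 0],
    [0, 0, 0],
    [0, 0, 0],
  ],
  grip=[-1, -1, -1],
)

```text
time: 25.95
tool_pos: [488.8, -85.9, 151.8]
tcp_rot: [3.14, 0.003, 0.242]
contact_force: [-6.8, -5.6, 11.4]
grip_width: 37.4
```

```bash
python3 ob.py
```

```text
26.15 [488.8 -85.8 151.8] yaw 0.245 F [-7.5 -6.2 11.2] Mz 0.319 sd 0.022 first 0.35 g 37.3
```

Request:
servo_tool(
  angular=[
    [0, 0, -3],
    [0, 0, -6],
    [0, 0, -6],
  ],
  slide=[
    [-0.3, 0, 0],
    [-0.6, 0, 0],
    [-0.6, 0, 0],
  ],
  grip=[-1, -1, -1],
)

```text
time: 26.4
tool_pos: [488.7, -85.8, 151.8]
tcp_rot: [3.14, 0.002, 0.137]
contact_force: [-5.4, -5.2, 10.3]
grip_width: 37.7
```

```bash
python3 ob.py
```

```text
26.6 [488.7 -85.8 151.8] yaw 0.14 F [-5.9 -5.4 10.1] Mz 0.356 sd 0.037 first 0.353 g 37.4
```

Request:
servo_tool(
  angular=[
    [0, 0, -3],
    [0, 0, -6],
    [0, 0, -6],
  ],
  slide=[
    [0, 0, 0],
    [0, 0, 0],
    [0, 0, 0],
  ],
  grip=[-1, -1, -1],
)

```text
time: 26.85
tool_pos: [488.6, -85.7, 151.8]
tcp_rot: [3.14, 0.002, 0.032]
contact_force: [-6.1, -5.7, 10.6]
grip_width: 37.4
```

```bash
python3 ob.py
```

```text
27.05 [488.6 -85.7 151.8] yaw 0.035 F [-6.7 -5.3 10.5] Mz 0.335 sd 0.027 first 0.332 g 37.7
```

Torque may be plateauing, so I'll check visually whether the pads are slipping on the cap.

```bash
python3 - <<'E'
from h import *
c=bot.capture("wrist");cv2.imwrite("pics/w20.png",c["img"]);cv2.imwrite("pics/w20c.png",cv2.resize(c["img"][240:420,220:420],None,fx=3.3,fy=3.3,interpolation=cv2.INTER_CUBIC))
E
```

```text
(no output)
```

View pics/w20c.png

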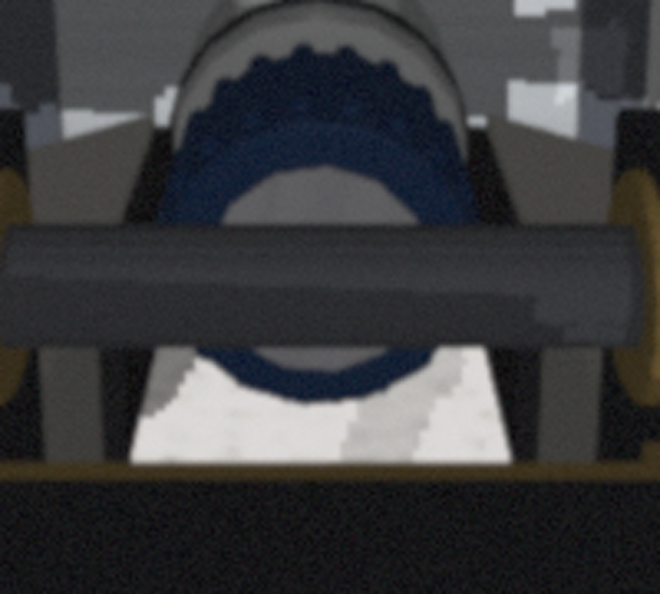

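Request:
servo_tool(
  angular=[
    [0, 0, -3],
    [0, 0, -5],
    [0, 0, -5],
  ],
  slide=[
    [-0.3, 0, 0],
    [-0.3, 0, 0],
    [-0.3, 0, 0],
  ],
  grip=[-1, -1, -1],
)

```text
time: 27.35
tool_pos: [488.6, -85.6, 151.9]
tcp_rot: [3.14, 0.001, -0.054]
contact_force: [-4.7, -5.1, 10.1]
grip_width: 37.7
```

```bash
python3 ob.py; python3 - <<'E'
from h import *
c=bot.capture("wrist");cv2.imwrite("pics/w21.png",c["img"]);cv2.imwrite("pics/w21c.png",cv2.resize(c["img"][240:420,220:420],None,fx=3.3,fy=3.3,interpolation=cv2.INTER_CUBIC))
E
```

```text
27.55 [488.6 -85.6 151.9] yaw -0.052 F [-5.3 -4.9  9.9] Mz 0.353 sd 0.016 first 0.372 g 37.2
```

View pics/w21c.png

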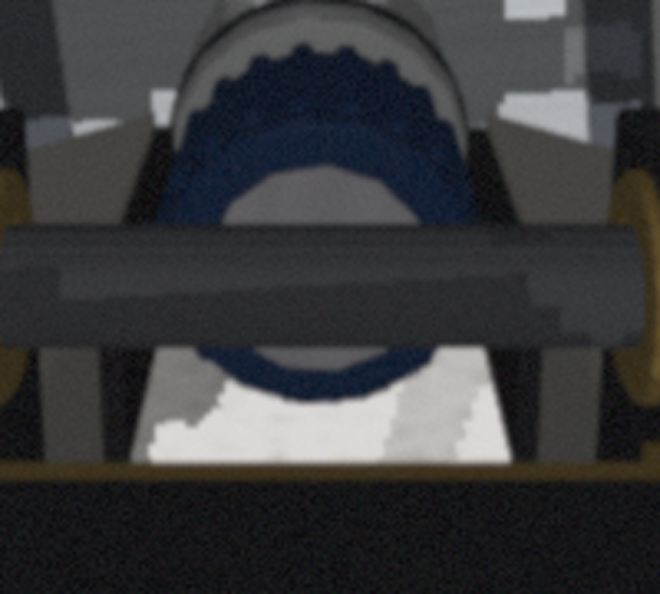

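The ribs are at the same image places, (306,50) and (347,50), in both pictures, so the pads don't slip and the cap turns with the gripper. Continuing.

Request:
servo_tool(
  angular=[
    [0, 0, -3],
    [0, 0, -6],
    [0, 0, -6],
  ],
  slide=[
    [-0.3, 0, 0],
    [-0.3, 0, 0],
    [-0.3, 0, 0],
  ],
  grip=[-1, -1, -1],
)

```text
time: 27.85
tool_pos: [488.5, -85.5, 151.9]
tcp_rot: [3.14, 0.001, -0.16]
contact_force: [-3.6, -5.2, 9.7]
grip_width: 37.7
```

```bash
python3 ob.py
```

```text
28.05 [488.5 -85.5 151.9] yaw -0.157 F [-4.5 -4.6  9.6] Mz 0.366 sd 0.03 first 0.401 g 37.7
```

Request:
servo_tool(
  angular=[
    [0, 0, -3],
    [0, 0, -6],
    [0, 0, -6],
  ],
  slide=[
    [0, 0, 0],
    [0, 0, 0],
    [0, 0, 0],
  ],
  grip=[-1, -1, -1],
)

```text
time: 28.3
tool_pos: [488.5, -85.4, 151.9]
tcp_rot: [3.14, 0.001, -0.264]
contact_force: [-4.0, -4.7, 10.3]
grip_width: 37.4
```

```bash
python3 ob.py
```

```text
28.5 [488.5 -85.4 151.9] yaw -0.261 F [-4.4 -4.   9.9] Mz 0.409 sd 0.015 first 0.419 g 37.4
```

Near the peak now, so 5° steps.

Request:
servo_tool(
  angular=[
    [0, 0, -3],
    [0, 0, -5],
    [0, 0, -5],
  ],
  slide=[
    [0, 0, 0],
    [0, 0, 0],
    [0, 0, 0],
  ],
  grip=[-1, -1, -1],
)

```text
time: 28.75
tool_pos: [488.5, -85.3, 151.9]
tcp_rot: [3.14, 0.001, -0.351]
contact_force: [-4.3, -4.1, 10.1]
grip_width: 37.6
```

```bash
python3 ob.py
```

```text
28.95 [488.5 -85.4 151.9] yaw -0.349 F [-4.6 -3.5 10. ] Mz 0.402 sd 0.02 first 0.425 g 37.3
```

Request:
servo_tool(
  angular=[
    [0, 0, -3],
    [0, 0, -5],
    [0, 0, -5],
  ],
  slide=[
    [0, 0, 0],
    [0, 0, 0],
    [0, 0, 0],
  ],
  grip=[-1, -1, -1],
)

```text
time: 29.2
tool_pos: [488.6, -85.3, 151.9]
tcp_rot: [3.14, 0.0, -0.438]
contact_force: [-5.2, -3.7, 9.6]
grip_width: 37.3
```

```bash
python3 ob.py
```

```text
29.4 [488.5 -85.3 151.9] yaw -0.436 F [-4.4 -3.5  9.8] Mz 0.32 sd 0.014 first 0.332 g 37.4
```

Torque dropped from about 0.40 to 0.32. One more small step, well inside the 0.35 rad window, will confirm the click.

Request:
servo_tool(
  angular=[
    [0, 0, -2],
    [0, 0, -5],
    [0, 0, -5],
  ],
  slide=[
    [0, 0, 0],
    [0, 0, 0],
    [0, 0, 0],
  ],
  grip=[-1, -1, -1],
)

```text
time: 29.65
tool_pos: [488.7, -85.3, 151.9]
tcp_rot: [3.14, 0.0, -0.527]
contact_force: [-4.0, -3.3, 8.8]
grip_width: 37.4
```

```bash
python3 ob.py
```

```text
29.85 [488.7 -85.3 151.9] yaw -0.524 F [-3.5 -3.2  9.5] Mz 0.129 sd 0.037 first 0.091 g 37.4
```

Mz has fallen to 0.13 N m, so the clutch has clicked. Letting go and moving straight up.

Request:
servo_tool(
  angular=[
    [0, 0, 0],
    [0, 0, 0],
    [0, 0, 0],
    [0, 0, 0],
    [0, 0, 0],
    [0, 0, 0],
    [0, 0, 0],
    [0, 0, 0],
    [0, 0, 0],
  ],
  slide=[
    [0, 0, 0],
    [0, 0, 0],
    [0, 0, 0],
    [0, 0, 0],
    [0, 0, 5],
    [0, 0, 20],
    [0, 0, 45],
    [-20, 0, 80],
    [-60, 0, 110],
  ],
  grip=[0.1, 0.1, 0.1, 0.1, 0.1, 0.1, 0.1, 0.1, 0.1],
)

```text
time: 30.6
tool_pos: [437.4, -85.1, 258.4]
tcp_rot: [-3.141, -0.002, -0.526]
contact_force: [0.3, -0.7, 0.7]
grip_width: 50.5
```

Request:
servo_tool(
  angular=[
    [0, 0, 5],
    [0, 0, 10],
    [0, 0, 16],
    [0, 0, 22],
    [0, 0, 28],
    [0, 0, 33],
    [0, 0, 33],
    [0, 0, 33],
  ],
  slide=[
    [-20, 0, 0],
    [-40, 0, 0],
    [-40, 0, 0],
    [-40, 0, 0],
    [-40, 0, 0],
    [-40, 0, 0],
    [-40, 0, 0],
    [-40, 0, 0],
  ],
  grip=[0.1, 0.1, 0.1, 0.1, 0.1, 0.1, 0.1, 0.1],
)

```text
time: 31.27
tool_pos: [395.8, -84.7, 256.5]
tcp_rot: [3.142, -0.0, 0.046]
contact_force: [-0.0, 0.0, -0.1]
grip_width: 50.9
```

```bash
python3 - <<'E'
from h import *
o=bot.get_obs();print(o['time'],o['tool_pos'],o['contact_force'])
c=bot.capture("wrist");im=c["img"];cv2.imwrite("pics/w30.png",im)
c=bot.capture("top");cv2.imwrite("pics/top30.png",cv2.resize(c["img"][190:330,200:450],None,fx=3.2,fy=3.2,interpolation=cv2.INTER_CUBIC))
c=bot.capture("scene");cv2.imwrite("pics/s30.png",cv2.resize(c["img"][150:390,180:500],None,fx=2.5,fy=2.5,interpolation=cv2.INTER_CUBIC))
E
```

```text
31.2667 [395.78645269 -84.73371771 256.51401688] [-0.00505704  0.01806067 -0.1189946 ]
```

View pics/w30.png

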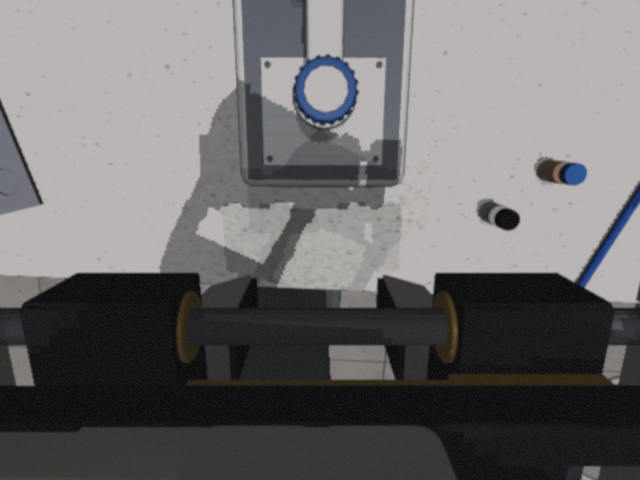

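View pics/top30.png

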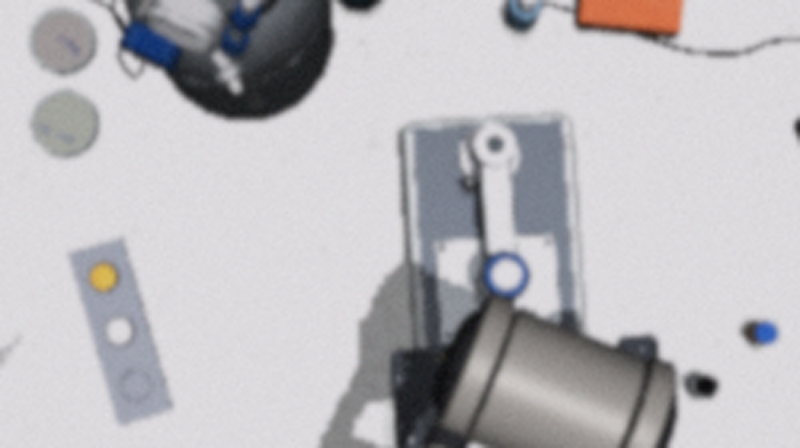

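View pics/s30.png

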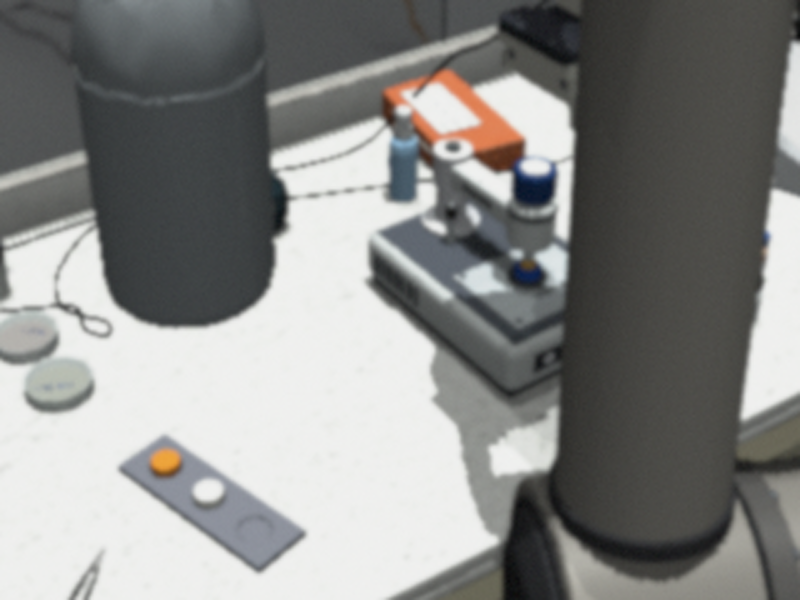

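The wrist view shows the cap at (326,88) over the plate. The scene view shows the brass foot down on the blue disc at (527,270). The amber and white discs are still in the tray, and the bystanders I can see look undisturbed. I'll do one last check that the arm is home, then hand in.

```bash
python3 - <<'E'
from h import *
o=bot.get_obs();c=bot.capture("wrist");K,R,t=cam(c,o);print(ray(K,R,t,(325.5,88.5),175), 'expected 489.6 -85.2'); print(o['time'],o['contact_force'])
bot.close_job()
E
```

```text
[489.55332149 -84.97039707 175.        ] expected 489.6 -85.2
31.4167 [-0.58634833  0.05232904  0.02919112]
the job is handed in; nothing more can be done
```

The job is done and handed in at 31.4 s, with the gripper open and clear of the station.

- **Disc:** I moved the blue disc from the tray to the crystal seat. After release it measured within about 1 mm of the seat's centre.
- **Tower arm:** I swung it to its stop, where the force rose to about 14 N with no further motion. At the end the cap axis measured within 0.3 mm of the seat centre.
- **Clutch cap:** I turned the cap about 4.2 rad clockwise in one grasp.
    - **Torque:** It ran at about 0.23 N m, rose to 0.41, then fell to 0.32 and 0.13. I stopped there and let go. That is about 0.15 rad past the peak, inside the 0.35 rad window.
    - **Grip:** Pictures taken before and after one of the late turning steps showed no slip.
- **Last views:** The brass foot is down on the blue disc. The white and amber discs are still in the tray, and the bystanders I could see look undisturbed.

**Limits and disagreements:**
- The single torque readings were noisy (about 0.03 N m), so I averaged them at each step near the click.
- The highest torque I measured was 0.41 rather than the stated 0.44 N m, because the peak fell between two steps.
- I did not measure the clamp force or how far the cap sprang back.
- The scene camera differed from the wrist camera by about 4 mm on the disc's starting position; I went by the wrist camera.

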